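Refill the gravity-feed medicine lane

ROBOT

A 6-joint arm with a two-finger parallel gripper is mounted at the origin on the work surface. World frame = base frame: x ahead of the robot, y to its left, z up, the work surface at z = 0. Lengths are in mm, angles in rad, forces in N, time in s.
With the tool pointing down it reaches from about 350 to 975 mm from the base axis. Payload 7.1 kg.
Tool frame: the origin (TCP) lies between the finger pads; the fingertips stand 19 mm ahead of it and the grasp point (between the pads) is the TCP (ctrl.finger_overhang is the distance from the TCP to the fingertips, in mm); z points along the fingers, y is the line along which they close (so a half turn about z gives the same grasp; the last joint's range is limited). The gripper opens to 88 mm and grips with 3 to 60 N. Pads are 20 mm wide; open, the fingers measure 115 mm over their backs; the gripper's body (75 mm by 178 mm) begins 61 mm behind the grasp point.
Start: joints at [-1.274, 0.423, 1.63, -0, 1.089, -0.019], TCP at [194.128, -594.07, 241.675] pointing down, gripper open.
Joint ranges: [-3, 3], [-0.9, 2.11], [0.09, 2.58], [-1.31, 4.45], [0.11, 2.69], [-2.54, 2.54]. Speed limits (rad/s): [2.39, 2.39, 3.01, 3.14, 3.14, 3.14].

INTERFACE

Orientations are given as a rotation vector (axis times angle).
In Python, from workcell import ctrl gives the robot as it stands. The module is installed in compiled form; this text tells all that it offers.
- The arm moves only by the tool arm_command, never from a script. Its argument "rows" is one flat list of numbers, 7 for each row, row after row: the turn, a rotation vector about the tool's x, y, z scaled (see below), then the shift along the tool's x, y, z scaled (see below), then the opening, from -1 (shut) to 1 (fully open). A call has 1 to 5 rows; each row is the pose to reach, as a shift and turn from the pose commanded when the call began, along the tool's axes at that moment, turning the shorter way round; what a row does not reach only later rows make up. The controller multiplies each number of a shift by 80 mm and each number of a turn by 180 degrees. A row lasts 1/10 s, in which the tool goes at most 50 mm and 8.59 degrees, less where a joint would pass 70% of its speed; a pose out of reach is approached as far as the arm can. A call with a number of a shift or a turn outside -1 to 1 is refused whole. A call with a gripper value outside its range is refused whole. The fingers move at their own pace and stop on an object; the grip force is fixed at half the most. Time passes only in rows, so rows that repeat a pose let the fingers close. It gives the time, the measured TCP pose, the force, the opening and the grip force at its end, in the units of the state.
- ctrl.get_obs(): the state, without advancing time (a new reading comes with each control period).
- ctrl.get_image(name): name is "side" or "top" or "wrist"; returns (picture, depth): 420x560x3 uint8, red, green, blue; 420x560 float32, mm along the optical axis (not along the pixel's ray), 0 where there is no reading.
- ctrl.camera_params(name): a dict with "camera_matrix" (3x3 intrinsics, pixels), "world_to_cam" (4x4, takes a point from world to camera coordinates); the wrist camera has in their place "tool_from_camera" (4x4, takes a point from camera to tool coordinates, whose origin is the TCP and whose axes are the flange's). Camera axes: x right, y down, z forward; pixel columns grow to the right and rows downward; lengths in mm; the calibration is good to about 2 mm. The wrist camera is an equidistant fisheye: a pixel r from the principal point sees the ray r / f radians off the axis. A picture is of the moment at which its call begins: read the wrist's pose just before it. camera_params takes no time and is no camera call.
- ctrl.close_job(): hands the job in; it is judged then, once.
The state is a dict: "t": time; "qpos": joint angles; "qvel": joint speeds; "joint_torque": joint torques, N m; "ee_pos": TCP position; "orientation": TCP orientation; "ft_force": force on the tool from outside, world axes, zero at the start; "moment": the same for the moment, N m; "width": finger opening in mm; "grasp_force": force on a finger pad.
Only numpy, scipy, OpenCV 4.12 (cv2) and the standard library are available. Lean on these libraries where they do the work, as an engineer would, in place of code of your own. Each camera call takes 0.05 s, during which the arm holds its last target. There are 200 camera calls.

TASK

Refill the sloped roller lane on the dispensary counter: first take the red empty-lane marker out of it and put it in the pink basket, then lay every green-banded carton flat in the lane, long side along it, so that they slide down into one closed row against the yellow stop. When all are in, fit the blue cover over the two pins at the low end of the lane until it rests flush on both posts, and last of all push the green-knobbed service lever fully over to its other side. Leave the orange-banded cartons and everything else on the counter where they are.

Things in the scene. Friction and masses are not known exactly. Their poses are not given: they have to be found in the camera images.
- lane: fixed aluminium flow lane standing on the counter, level base 100 x 370 mm; origin at the centre of its underside, z up, x across the lane, the lane runs downhill along its -y. A square post (30 mm) stands beside each side wall near the low end; each carries an upright steel pin
- lane_bed: sloped bed of the lane (0.38 rad), free rollers: a carton let go on it slides down by itself. 350 mm long; origin mid-lane on the rollers at the yellow stop's face; x across, y uphill, z square to it. Walls 25 mm above the rollers, 56 apart up to y = 233, flared to 66 at 266 mm; above that an open loading place. Stop 30 high. Cartons lie with 60 mm along y: five reach y = 300
- lane_seat (a point): point midway between the two pins at the height of the posts' tops (125 mm above the counter), axes as lane; the pins stand at x = +70 and -70 mm from it, 12 mm in diameter, 30 mm tall, the last 12 mm tapered
- marker: red plastic empty-lane marker, lying in the lane against the stop at the start: block 46 x 60 x 30 mm (x, y, z) with a fin on top 16 mm (along x) x 50 mm (along y) x 35 mm tall to hold it by, 65 mm tall in all, 90 g; origin at the centre of its underside, z up, x across the fin
- cover: blue plate 184 x 70 x 6 mm (x, y, z), about 250 g, with a 20 mm through hole at x = +70 and -70 mm, and a black block handle on its middle, 60 mm (along x) x 24 (along y), its top 39 mm above the underside; origin at the centre of the underside. Fitted, it rests on the two posts, its length across the lane; either way round is right
- basket: pink open plastic basket fixed to the counter, 150 x 170 x 75 mm (x, y, z), walls and floor 5 mm; origin at the centre of its underside
- service (a joint): angle (rad) of the green-knobbed service lever: near 0 leaning to the lever base's -x side, 1.0 fully over on its +x side; it stays where it is left and needs about 1 N at the knob
- service_base: grey block 70 x 50 x 25 mm under the service lever, fixed; origin at the centre of its underside. The lever pivots 22 mm above the underside about the block's y axis; it is 80 mm long and swings from 0.5 rad before upright (towards -x) to 0.5 rad past upright (towards +x)
- service_tip (a point): centre of the lever's green knob, a ball 26 mm in diameter
- carton0: white medicine carton with a green band, 46 x 60 x 38 mm (x, y, z), about 100 g; origin at the centre of its underside, z up. One of up to five; the same size as the others, may be absent
- carton1: white medicine carton with a green band, 46 x 60 x 38 mm (x, y, z), about 100 g; origin at the centre of its underside, z up. One of up to five; the same size as the others, may be absent
- carton2: white medicine carton with a green band, 46 x 60 x 38 mm (x, y, z), about 100 g; origin at the centre of its underside, z up. One of up to five; the same size as the others, may be absent
- carton3: white medicine carton with a green band, 46 x 60 x 38 mm (x, y, z), about 100 g; origin at the centre of its underside, z up. One of up to five; the same size as the others, may be absent
- carton4: white medicine carton with a green band, 46 x 60 x 38 mm (x, y, z), about 100 g; origin at the centre of its underside, z up. One of up to five; the same size as the others, may be absent
- other0: white carton with an orange band, 46 x 60 x 38 mm, not for this lane: leave it; origin at the centre of its underside
- other1: white carton with an orange band, 46 x 60 x 38 mm, not for this lane: leave it; origin at the centre of its underside
- calculator: black calculator 150 x 85 x 20 mm, leave it
- gel: clear bottle of hand gel, 54 mm across, 160 mm tall, leave it
- pens: blue pen cup 70 mm across, 95 mm tall, leave it
- stapler: red stapler 130 mm long, leave it
- tabs: amber tablet jar 60 mm across, 85 mm tall, leave it
Things that resemble listed ones, but are neither listed nor needed, are in the scene too. What is shaped like the carton1 but turquoise is not meant.

How it is judged:
By the outcome, as a careful person would: the job done as asked, in the order asked, and still so for the second after the job is handed in, with the robot touching nothing.
Of carton0, carton1, carton2, carton3, carton4 only 3 to 5 are there at a start; the rules pass over those that are not, and their reading is None.
At some moment in a run one of carton0, carton1, carton2, carton3, carton4 may be knocked a few centimetres aside while the robot is not near it.
Once in a run the grip may slacken for a moment while it holds something.
It also fails if it takes over 210 s, if anything falls off the work surface, if the arm or the gripper's body presses on something with over 40 N, if the wrist force passes 120 N, or if a joint passes its speed limit or range.

## Working session

There is one attempt and no reset: what is moved stays moved. The work goes in short steps, Python scripts to look and compute and a tool call to move; the robot and the scene stay as the last step left them, time stands still between calls to the robot, and variables do not carry over. Pictures are saved under pics/ and viewed, at most 14 in all, crops included, and the job is handed in when it is done.

Besides the shell and the picture viewer there is one more tool, called after "Request:" as a command line: name --argument value ..., lists and objects as JSON in quotes. arm_command: Moves the arm, as the interface text tells. Shifts and turns lie within -1 to 1; 1 stands for 80 mm of shift or 180 degrees of turn. Its arguments: {"type":"object","properties":{"rows":{"type":"array","items":{"type":"number"}}},"required":["rows"]}

```bash
mkdir -p pics; cat > h.py <<'E'
import numpy as np,cv2
from scipy.spatial.transform import Rotation as R
from workcell import ctrl
def grab(n):
    o=ctrl.get_obs(); im,d=ctrl.get_image(n); p=ctrl.camera_params(n); return im,d,p,o
def save(im,f): cv2.imwrite('pics/'+f,cv2.cvtColor(im,cv2.COLOR_RGB2BGR))
def cloud(n):
    im,d,p,o=grab(n)
    K=np.array(p['camera_matrix']);v,u=np.mgrid[:420,:560]
    x=(u-K[0,2])/K[0,0];y=(v-K[1,2])/K[1,1]
    if n=='wrist':
        r=np.hypot(x,y)+1e-9;s=np.tan(np.minimum(r,1.5))/r;x,y=x*s,y*s
        T=np.eye(4);T[:3,:3]=R.from_rotvec(o['orientation']).as_matrix();T[:3,3]=o['ee_pos'];T=T@np.array(p['tool_from_camera'])
    else: T=np.linalg.inv(np.array(p['world_to_cam']))
    P=np.stack([x*d,y*d,d],-1)@T[:3,:3].T+T[:3,3]
    P[d<=0]=np.nan
    return im,P,T
def blobs(im,P,lo,hi,amin=60,zmin=-20):
    h=cv2.cvtColor(im,cv2.COLOR_RGB2HSV);m=cv2.inRange(h,lo,hi)
    n,l,s,c=cv2.connectedComponentsWithStats(m)
    for i in range(1,n):
        if s[i,4]<amin: continue
        q=P[l==i];q=q[~np.isnan(q[:,0])]
        if len(q)<10: continue
        t=q[q[:,2]>np.percentile(q[:,2],90)-6]
        (cx,cy),(w,hh),a=cv2.minAreaRect(t[:,:2].astype(np.float32))
        print('px',c[i].round(),'n',s[i,4],'ztop',np.percentile(q[:,2],95).round(),'rect',round(cx),round(cy),round(w),round(hh),round(a))
E
cat > a.py <<'E'
from h import *
for n in('top','side'):
    im,P,T=cloud(n);save(im,n+'0.png');print(n,T.round(2).tolist())
    for k,lo,hi in(('green',(40,80,50),(85,255,255)),('blue',(100,100,50),(130,255,255)),('red',(0,150,80),(6,255,255)),('yellow',(22,120,100),(35,255,255)),('orange',(8,130,100),(20,255,255)),('pink',(140,50,100),(178,255,255))):
        print(k);blobs(im,P,lo,hi)
print(ctrl.get_obs(), ctrl.camera_params('wrist'))
E
python3 a.py
```

```text
top [[-0.01, -0.99, 0.12, 439.67], [-1.0, 0.01, 0.01, 11.82], [-0.01, -0.12, -0.99, 1245.68], [0.0, 0.0, 0.0, 1.0]]
green
px [277. 126.] n 221 ztop 25.0 rect 840 30 33 72 23
px [ 14. 170.] n 135 ztop 156.0 rect 682 771 33 35 1
px [187. 212.] n 96 ztop 42.0 rect 570 308 47 16 1
px [143. 218.] n 94 ztop 43.0 rect 552 441 46 18 10
px [209. 256.] n 98 ztop 42.0 rect 433 238 46 18 17
px [256. 256.] n 96 ztop 42.0 rect 429 97 16 42 89
px [168. 260.] n 93 ztop 42.0 rect 422 362 18 45 77
blue
px [226. 145.] n 394 ztop 97.0 rect 762 180 67 68 54
px [443. 167.] n 74 ztop 163.0 rect 672 -433 23 22 16
px [259. 177.] n 76 ztop 168.0 rect 649 79 10 51 86
px [286. 181.] n 72 ztop 138.0 rect 645 4 11 50 86
px [311. 183.] n 69 ztop 108.0 rect 641 -71 11 48 85
px [336. 187.] n 63 ztop 79.0 rect 636 -145 10 48 87
px [342. 248.] n 1107 ztop 11.0 rect 455 -168 184 69 84
red
px [369. 146.] n 344 ztop 52.0 rect 766 -252 28 115 2
px [359. 188.] n 299 ztop 119.0 rect 626 -223 38 15 87
yellow
orange
px [196. 175.] n 89 ztop 43.0 rect 682 278 46 19 4
px [293. 251.] n 88 ztop 42.0 rect 446 -17 44 17 18
pink
px 
[... 1751 characters left out ...]
 'ft_force': array([-0.54505141, -0.54425405, -0.34151581]), 'moment': array([ 0.03120012, -0.02724597, -0.0270638 ]), 'grasp_force': 0.0, 'width': 88.0180228019698} {'camera_matrix': array([[325.1922621 ,   0.        , 282.60917061],
       [  0.        , 325.1922621 , 212.38095103],
       [  0.        ,   0.        ,   1.        ]]), 'tool_from_camera': array([[ 1.79552256e-04, -9.65804864e-01, -2.59269999e-01,
         7.22745393e+01],
       [ 9.99999974e-01,  2.10470131e-04, -9.14908205e-05,
         8.81891307e-01],
       [ 1.42930870e-04, -2.59269976e-01,  9.65804876e-01,
        -1.42346027e+02],
       [ 0.00000000e+00,  0.00000000e+00,  0.00000000e+00,
         1.00000000e+00]])}
```

View pics/top0.png

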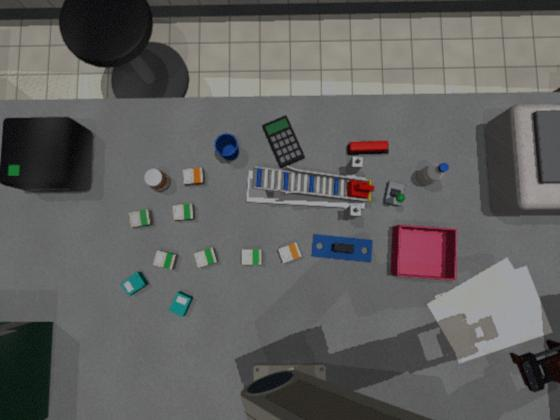

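View pics/side0.png

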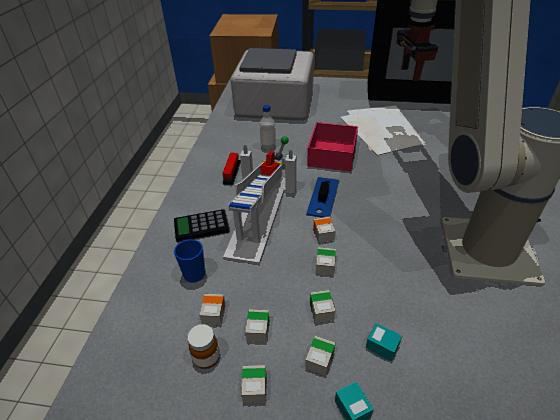

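The top view shows the lane running roughly along world y, with its low end at px (365,190). It also shows five green-banded cartons on the left, the cover at (342,248), the basket at (422,252) and the lever at (397,195). I'll align the tool with the lane first, then move above it.

Request:
arm_command --rows '[0, 0, -0.191, 0, 0, 0, 1, 0, 0, -0.191, 0, 0, 0, 1, 0, 0, -0.191, 0, 0, 0, 1, 0, 0, -0.191, 0, 0, 0, 1, 0, 0, -0.191, 0, 0, 0, 1]'

```text
t: 0.6
ee_pos: [194.0, -593.8, 241.3]
orientation: [-2.816, -1.39, -0.0]
ft_force: [0.0, 0.7, 0.1]
width: 87.6
grasp_force: 0.0
```

Request:
arm_command --rows '[0, 0, -0.191, 0, 0, -0.5, 1, 0, 0, -0.191, 0, 0, -0.5, 1, 0, 0, -0.191, 0, 0, -0.5, 1, 0, 0, -0.191, 0, 0, -0.5, 1, 0, 0, -0.191, 0, 0, -0.5, 1]'

```text
t: 1.1
ee_pos: [194.1, -593.9, 281.5]
orientation: [-2.284, -2.157, -0.0]
ft_force: [0.0, 0.0, -0.0]
width: 88.0
grasp_force: 0.0
```

Request:
arm_command --rows '[0, 0, 0, 0.975, 0.875, -0.1, 1, 0, 0, 0, 0.975, 0.875, -0.1, 1, 0, 0, 0, 0.975, 0.875, -0.1, 1, 0, 0, 0, 0.975, 0.875, -0.1, 1]'

```text
t: 1.5
ee_pos: [269.2, -519.3, 289.9]
orientation: [2.284, 2.157, -0.0]
ft_force: [0.9, 0.7, -0.1]
width: 87.8
grasp_force: 0.0
```

Request:
arm_command --rows '[0, 0, 0, 0.975, 0.875, -0.1, 1, 0, 0, 0, 0.975, 0.875, -0.1, 1, 0, 0, 0, 0.975, 0.875, -0.1, 1, 0, 0, 0, 0.975, 0.875, -0.1, 1]'

```text
t: 1.9
ee_pos: [342.6, -446.4, 297.7]
orientation: [2.282, 2.158, -0.001]
ft_force: [0.2, -0.6, -0.5]
width: 87.7
grasp_force: 0.0
```

Request:
arm_command --rows '[0, 0, 0, 0.975, 0.875, -0.1, 1, 0, 0, 0, 0.975, 0.875, -0.1, 1, 0, 0, 0, 0.975, 0.875, -0.1, 1, 0, 0, 0, 0.975, 0.875, -0.1, 1]'

```text
t: 2.3
ee_pos: [416.4, -372.8, 305.5]
orientation: [2.282, 2.159, -0.001]
ft_force: [0.3, 0.6, 0.2]
width: 87.8
grasp_force: 0.0
```

Request:
arm_command --rows '[0, 0, 0, 0.975, 0.875, -0.1, 1, 0, 0, 0, 0.975, 0.875, -0.1, 1, 0, 0, 0, 0.975, 0.875, -0.1, 1, 0, 0, 0, 0.975, 0.875, -0.1, 1]'

```text
t: 2.7
ee_pos: [490.3, -299.1, 313.3]
orientation: [-2.282, -2.159, 0.001]
ft_force: [-0.7, -0.9, 0.4]
width: 87.7
grasp_force: 0.0
```

Request:
arm_command --rows '[0, 0, 0, 0.975, 0.875, -0.1, 1, 0, 0, 0, 0.975, 0.875, -0.1, 1, 0, 0, 0, 0.975, 0.875, -0.1, 1, 0, 0, 0, 0.975, 0.875, -0.1, 1]'

```text
t: 3.1
ee_pos: [564.4, -225.2, 321.2]
orientation: [-2.281, -2.159, 0.002]
ft_force: [-0.3, 0.1, -0.1]
width: 87.9
grasp_force: 0.0
```

```bash
cat > w.py <<'E'
import sys
from h import *
im,P,T=cloud('wrist');save(im,sys.argv[1]);np.save('P.npy',P);np.save('im.npy',im)
o=ctrl.get_obs();print(o['t'],o['ee_pos'].round(1));print(R.from_rotvec(o['orientation']).as_matrix().round(3).tolist())
for k,lo,hi in(('green',(40,80,50),(85,255,255)),('blue',(100,100,50),(130,255,255)),('red',(0,150,80),(6,255,255)),('yellow',(20,120,80),(35,255,255))):
    print(k);blobs(im,P,lo,hi,40)
E
python3 w.py w1.png
```

```text
3.15 [ 563.7 -225.7  321.1]
[[0.056, 0.998, -0.001], [0.998, -0.056, -0.0], [-0.0, -0.001, -1.0]]
green
px [457.  15.] n 580 ztop 21.0 rect 844 22 35 57 23
px [313. 269.] n 294 ztop 110.0 rect 597 -326 20 20 3
blue
px [342.  52.] n 431 ztop 105.0 rect 640 -71 12 52 86
px [205. 141.] n 4651 ztop 7.0 rect 455 -168 183 70 84
px [336. 118.] n 394 ztop 75.0 rect 635 -146 12 50 86
px [377. 357.] n 282 ztop 161.0 rect 634 -323 23 250 19
red
px [334. 173.] n 2027 ztop 117.0 rect 628 -221 37 17 87
px [425. 195.] n 1579 ztop 48.0 rect 766 -254 28 117 2
yellow
px [314. 196.] n 115 ztop 67.0 rect 607 -244 7 27 87
px [350. 199.] n 62 ztop 67.0 rect 650 -248 7 16 88
```

View pics/w1.png

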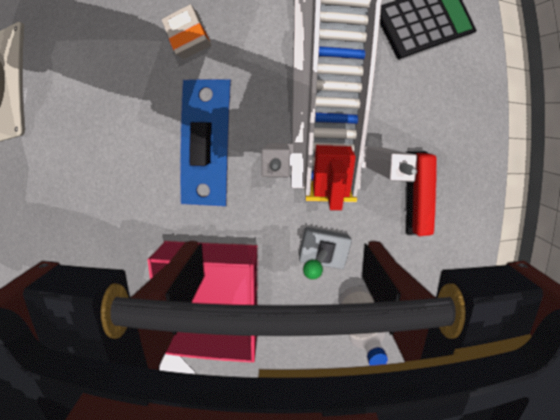

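The wrist view shows the marker's fin at px (337,185), the posts and pins on either side at (276,163) and (404,167), and the lever knob at (313,269). I'll grasp the fin half-open so the fingers clear the posts.

Request:
arm_command --rows '[0, 0, 0, 0.08, 0.8, 0.7, 0, 0, 0, 0, 0.08, 0.8, 0.7, 0, 0, 0, 0, 0.08, 0.8, 0.7, 0, 0, 0, 0, 0.08, 0.8, 0.7, 0]'

```text
t: 3.55
ee_pos: [627.6, -222.8, 264.7]
orientation: [-2.282, -2.156, 0.003]
ft_force: [-0.2, 0.0, 0.3]
width: 59.2
grasp_force: 0.0
```

Request:
arm_command --rows '[0, 0, 0, 0, 0, 0.98, 0, 0, 0, 0, 0, 0, 0.98, 0, 0, 0, 0, 0, 0, 0.98, 0, 0, 0, 0, 0, 0, 0.98, 0]'

```text
t: 3.95
ee_pos: [628.8, -222.1, 188.9]
orientation: [2.282, 2.158, 0.0]
ft_force: [-0.0, -0.2, 0.4]
width: 44.0
grasp_force: 0.0
```

```bash
python3 - <<'E'
from h import *
im,P,T=cloud('wrist');save(im,'w2.png')
print(ctrl.get_obs()['ee_pos'])
blobs(im,P,(0,150,80),(6,255,255),100)
E
```

```text
[ 629.78611419 -222.18888902  189.91969789]
px [279. 203.] n 4592 ztop 118.0 rect 628 -219 35 16 86
px [419. 219.] n 3120 ztop 48.0 rect 724 -244 106 115 90
```

View pics/w2.png

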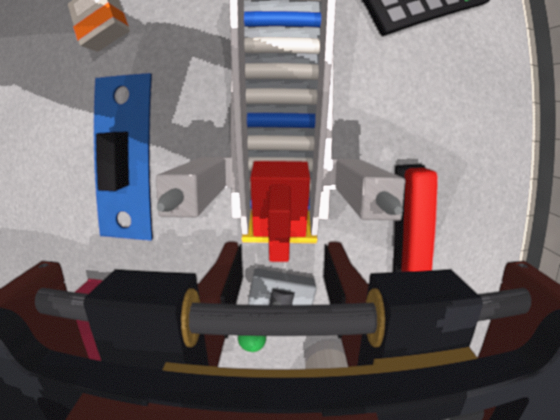

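The view shows the fin centred between the fingers (px 279) and the posts clear of them. I'll descend and grip, then lift.

Request:
arm_command --rows '[0, 0, 0, 0, -0.015, 0.98, 0, 0, 0, 0, 0, -0.015, 0.98, 0, 0, 0, 0, 0, -0.015, 0.98, 0, 0, 0, 0, 0, -0.015, 0.98, 0]'

```text
t: 4.4
ee_pos: [629.2, -221.5, 111.1]
orientation: [2.28, 2.158, 0.002]
ft_force: [-0.4, -0.7, 1.0]
width: 44.0
grasp_force: 0.0
```

Request:
arm_command --rows '[0, 0, 0, 0, 0, 0.03, -1, 0, 0, 0, 0, 0, 0.03, -1, 0, 0, 0, 0, 0, 0.03, -1, 0, 0, 0, 0, 0, 0.03, -1, 0, 0, 0, 0, 0, 0.03, -1]'

```text
t: 4.9
ee_pos: [628.5, -220.9, 107.5]
orientation: [2.281, 2.159, 0.001]
ft_force: [-0.7, 1.6, 5.8]
width: 15.6
grasp_force: 29.9
```

Request:
arm_command --rows '[0, 0, 0, 0, 0, -0.5, -1, 0, 0, 0, 0, 0, -0.5, -1, 0, 0, 0, 0, 0, -0.5, -1, 0, 0, 0, 0, 0, -0.5, -1, 0, 0, 0, 0, 0, -0.5, -1]'

```text
t: 5.4
ee_pos: [627.2, -220.6, 145.2]
orientation: [-2.28, -2.158, 0.002]
ft_force: [-0.4, 0.0, -1.1]
width: 16.0
grasp_force: 29.9
```

Request:
arm_command --rows '[0, 0, 0, 0, 0, -0.95, -1, 0, 0, 0, 0, 0, -0.95, -1, 0, 0, 0, 0, 0, -0.95, -1, 0, 0, 0, 0, 0, -0.95, -1]'

```text
t: 5.8
ee_pos: [627.7, -220.8, 221.8]
orientation: [-2.281, -2.159, 0.0]
ft_force: [0.2, 0.3, -0.4]
width: 16.3
grasp_force: 29.9
```

Request:
arm_command --rows '[0, 0, 0, -0.81, -0.74, 0, -1, 0, 0, 0, -0.81, -0.74, 0, -1, 0, 0, 0, -0.81, -0.74, 0, -1, 0, 0, 0, -0.81, -0.74, 0, -1]'

```text
t: 6.2
ee_pos: [564.2, -282.4, 220.6]
orientation: [-2.281, -2.155, 0.001]
ft_force: [-0.4, 0.8, -0.1]
width: 15.6
grasp_force: 29.9
```

Request:
arm_command --rows '[0, 0, 0, -0.81, -0.74, 0, -1, 0, 0, 0, -0.81, -0.74, 0, -1, 0, 0, 0, -0.81, -0.74, 0, -1, 0, 0, 0, -0.81, -0.74, 0, -1]'

```text
t: 6.6
ee_pos: [503.0, -343.4, 221.7]
orientation: [-2.282, -2.158, -0.001]
ft_force: [0.4, 0.7, 0.5]
width: 16.0
grasp_force: 29.9
```

Request:
arm_command --rows '[0, 0, 0, -0.81, -0.74, 0, -1, 0, 0, 0, -0.81, -0.74, 0, -1, 0, 0, 0, -0.81, -0.74, 0, -1, 0, 0, 0, -0.81, -0.74, 0, -1]'

```text
t: 7.0
ee_pos: [441.0, -404.7, 222.1]
orientation: [-2.282, -2.159, -0.001]
ft_force: [0.0, -0.1, -1.2]
width: 16.2
grasp_force: 3.0
```

Request:
arm_command --rows '[0, 0, 0, 0, 0, 0.9, -1, 0, 0, 0, 0, 0, 0.9, -1, 0, 0, 0, 0, 0, 0.9, -1, 0, 0, 0, 0, 0, 0.9, -1]'

```text
t: 7.4
ee_pos: [441.4, -404.4, 150.6]
orientation: [-2.279, -2.161, -0.0]
ft_force: [0.1, -0.1, -0.5]
width: 15.8
grasp_force: 30.0
```

Request:
arm_command --rows '[0, 0, 0, 0, 0, 0.92, -1, 0, 0, 0, 0, 0, 0.92, -1, 0, 0, 0, 0, 0, 0.92, -1, 0, 0, 0, 0, 0, 0.92, -1]'

```text
t: 7.8
ee_pos: [441.4, -405.8, 78.5]
orientation: [2.28, 2.159, 0.0]
ft_force: [0.8, -0.6, 0.0]
width: 16.0
grasp_force: 30.0
```

Request:
arm_command --rows '[0, 0, 0, 0, 0, 0, 0, 0, 0, 0, 0, 0, 0, 0, 0, 0, 0, 0, 0, 0, 0, 0, 0, 0, 0, 0, 0, 0]'

```text
t: 8.2
ee_pos: [440.4, -405.7, 77.8]
orientation: [2.281, 2.158, 0.0]
ft_force: [-0.2, -0.2, -0.1]
width: 42.8
grasp_force: 0.0
```

Request:
arm_command --rows '[0, 0, 0, 0, 0, -0.98, 0, 0, 0, 0, 0, 0, -0.98, 0, 0, 0, 0, 0, 0, -0.98, 0, 0, 0, 0, 0, 0, -0.98, 0]'

```text
t: 8.6
ee_pos: [440.2, -405.5, 155.9]
orientation: [2.281, 2.158, 0.0]
ft_force: [-0.7, -0.3, -0.1]
width: 44.0
grasp_force: 0.0
```

Request:
arm_command --rows '[0, 0, 0, 0, 0, -0.98, 1, 0, 0, 0, 0, 0, -0.98, 1, 0, 0, 0, 0, 0, -0.98, 1, 0, 0, 0, 0, 0, -0.98, 1]'

```text
t: 9.0
ee_pos: [439.6, -404.9, 232.6]
orientation: [-2.281, -2.159, 0.0]
ft_force: [0.1, 0.4, 0.2]
width: 72.8
grasp_force: 0.0
```

```bash
cat > c.py <<'E'
from h import *
# cartons from the top view: white+green footprint around each green band; all top-face points near z 30..50
for n in('top','side'):
    im,P,T=cloud(n)
    h=cv2.cvtColor(im,cv2.COLOR_RGB2HSV);g=cv2.inRange(h,(40,80,50),(85,255,255))
    k,l,s,c=cv2.connectedComponentsWithStats(g)
    print(n,'marker');blobs(im,P,(0,150,80),(6,255,255))
    for i in range(1,k):
        q=P[l==i]
        if s[i,4]<50 or not 30<np.nanpercentile(q[:,2],90)<50: continue
        b=np.nanmean(q[q[:,2]>30],0)
        w=np.hypot(P[...,0]-b[0],P[...,1]-b[1])<60
        t=P[w&(P[...,2]>32)&(P[...,2]<52)]
        r=cv2.minAreaRect(t[:,:2].astype(np.float32))
        print('band',b.round(),'rect',np.round(r[0],1),np.round(r[1]),round(r[2],1))
E
python3 c.py
```

```text
top marker
px [368. 146.] n 348 ztop 52.0 rect 766 -253 28 114 1
px [417. 250.] n 248 ztop 73.0 rect 443 -387 49 15 89
band [569. 308.  39.] rect [568.8 319.9] [47. 61.] 3.3
band [552. 441.  39.] rect [550.6 452.6] [47. 62.] 9.5
band [432. 238.  39.] rect [429.  249.4] [47. 61.] 16.9
band [429.  97.  39.] rect [429.4 109.7] [58. 42.] 89.4
band [422. 362.  39.] rect [423.8 373.5] [61. 46.] 75.8
side marker
px [230. 163.] n 177 ztop 49.0 rect 766 -252 28 117 0
band [429.  98.  38.] rect [428.9 111.6] [47. 64.] 0.3
band [433. 237.  37.] rect [428.5 251.1] [47. 63.] 17.0
band [569. 307.  38.] rect [568.7 320.9] [47. 63.] 3.6
band [421. 362.  38.] rect [423.6 374.6] [62. 47.] 75.7
band [552. 440.  38.] rect [550.4 454. ] [46. 62.] 9.8
```

Request:
arm_command --rows '[0, 0, 0, 0.917, -0.07, 0, 1, 0, 0, 0, 0.917, -0.07, 0, 1, 0, 0, 0, 0.917, -0.07, 0, 1]'

```text
t: 9.4
ee_pos: [437.1, -328.5, 231.6]
orientation: [-2.276, -2.158, 0.001]
ft_force: [-0.7, 0.1, 0.5]
width: 87.8
grasp_force: 0.0
```

Request:
arm_command --rows '[0, 0, 0, 0.917, -0.07, 0, 1, 0, 0, 0, 0.917, -0.07, 0, 1, 0, 0, 0, 0.917, -0.07, 0, 1]'

```text
t: 9.7
ee_pos: [436.2, -256.3, 232.5]
orientation: [-2.277, -2.16, 0.001]
ft_force: [-0.0, -0.7, 0.2]
width: 88.1
grasp_force: 0.0
```

Request:
arm_command --rows '[0, 0, 0, 0.917, -0.07, 0, 1, 0, 0, 0, 0.917, -0.07, 0, 1, 0, 0, 0, 0.917, -0.07, 0, 1]'

```text
t: 10.0
ee_pos: [435.2, -183.8, 233.0]
orientation: [-2.278, -2.161, 0.001]
ft_force: [0.3, 0.2, 0.9]
width: 88.0
grasp_force: 0.0
```

Request:
arm_command --rows '[0, 0, 0, 0.917, -0.07, 0, 1, 0, 0, 0, 0.917, -0.07, 0, 1, 0, 0, 0, 0.917, -0.07, 0, 1]'

```text
t: 10.3
ee_pos: [434.2, -110.9, 233.4]
orientation: [-2.279, -2.162, 0.001]
ft_force: [0.4, -0.3, -0.5]
width: 87.7
grasp_force: 0.0
```

Request:
arm_command --rows '[0, 0, 0, 0.917, -0.07, 0.3, 1, 0, 0, 0, 0.917, -0.07, 0.3, 1, 0, 0, 0, 0.917, -0.07, 0.3, 1]'

```text
t: 10.6
ee_pos: [432.4, -37.4, 208.5]
orientation: [-2.279, -2.161, 0.002]
ft_force: [0.8, -0.6, -0.4]
width: 87.7
grasp_force: 0.0
```

Request:
arm_command --rows '[0, 0, 0, 0.917, -0.07, 0.5, 1, 0, 0, 0, 0.917, -0.07, 0.5, 1, 0, 0, 0, 0.917, -0.07, 0.5, 1]'

```text
t: 10.9
ee_pos: [430.8, 36.3, 168.1]
orientation: [-2.278, -2.161, 0.003]
ft_force: [0.3, 0.6, 0.6]
width: 88.1
grasp_force: 0.0
```

Request:
arm_command --rows '[0, 0, -0.018, 0.917, -0.07, 0.5, 1, 0, 0, -0.018, 0.917, -0.07, 0.5, 1, 0, 0, -0.018, 0.917, -0.07, 0.5, 1, 0, 0, -0.018, 0.917, -0.07, 0.5, 1]'

```text
t: 11.3
ee_pos: [430.3, 108.5, 129.8]
orientation: [2.218, 2.224, -0.0]
ft_force: [-0.4, -0.4, -0.4]
width: 87.6
grasp_force: 0.0
```

```bash
cat > wc.py <<'E'
from h import *
# green-banded cartons seen from the wrist: top-face rectangles
o=ctrl.get_obs();print(o['t'],o['ee_pos'].round(1),'yawY',np.degrees(np.arctan2(*R.from_rotvec(o['orientation']).as_matrix()[[1,0],1])).round(1))
im,P,T=cloud('wrist')
h=cv2.cvtColor(im,cv2.COLOR_RGB2HSV);g=cv2.inRange(h,(40,80,50),(75,255,255))
k,l,s,c=cv2.connectedComponentsWithStats(g)
for i in range(1,k):
    q=P[l==i]
    if s[i,4]<150: continue
    b=np.nanmedian(q[q[:,2]>30],0)
    t=P[(np.hypot(P[...,0]-b[0],P[...,1]-b[1])<55)&(P[...,2]>31)&(P[...,2]<46)]
    if len(t)<50: continue
    r=cv2.minAreaRect(t[:,:2].astype(np.float32));print('px',c[i].round(),'rect',np.round(r[0],1),np.round(r[1]),round(r[2],1),'z',np.median(t[:,2]).round(1))
E
python3 wc.py
```

```text
11.3 [430.3 108.5 129.8] yawY 0.1
px [286.  48.] rect [430.8 249.5] [47. 60.] 16.4 z 37.5
px [281. 236.] rect [430.7 110.1] [47. 61.] 0.2 z 37.6
```

Request:
arm_command --rows '[0, 0, 0, 0, 0, 0.64, 1, 0, 0, 0, 0, 0, 0.64, 1, 0, 0, 0, 0, 0, 0.64, 1]'

```text
t: 11.65
ee_pos: [428.7, 108.3, 78.6]
orientation: [-2.22, -2.221, 0.004]
ft_force: [0.2, 0.6, 0.3]
width: 87.9
grasp_force: 0.0
```

Request:
arm_command --rows '[0, 0, 0, 0.01, 0, 0.64, 1, 0, 0, 0, 0.01, 0, 0.64, 1, 0, 0, 0, 0.01, 0, 0.64, 1]'

```text
t: 11.95
ee_pos: [429.2, 110.1, 28.6]
orientation: [-2.22, -2.223, 0.001]
ft_force: [1.3, -0.7, 0.5]
width: 88.1
grasp_force: 0.0
```

Request:
arm_command --rows '[0, 0, 0, 0, 0, 0, -1, 0, 0, 0, 0, 0, 0, -1, 0, 0, 0, 0, 0, 0, -1, 0, 0, 0, 0, 0, 0, -1, 0, 0, 0, 0, 0, 0, -1]'

```text
t: 12.45
ee_pos: [429.4, 110.5, 28.0]
orientation: [2.219, 2.223, 0.002]
ft_force: [0.7, -0.2, -0.1]
width: 51.4
grasp_force: 0.0
```

Request:
arm_command --rows '[0, 0, 0, 0, 0, -0.95, -1, 0, 0, 0, 0, 0, -0.95, -1, 0, 0, 0, 0, 0, -0.95, -1]'

```text
t: 12.75
ee_pos: [430.9, 110.9, 105.7]
orientation: [2.218, 2.221, 0.007]
ft_force: [0.2, 0.4, -1.6]
width: 46.2
grasp_force: 29.8
```

Request:
arm_command --rows '[0, 0, 0, -0.2, 0.2, -0.95, -1, 0, 0, 0, -0.2, 0.2, -0.95, -1, 0, 0, 0, -0.2, 0.2, -0.95, -1]'

```text
t: 13.05
ee_pos: [447.8, 94.4, 181.7]
orientation: [2.218, 2.22, 0.008]
ft_force: [-0.5, -0.2, -1.8]
width: 45.9
grasp_force: 29.8
```

Request:
arm_command --rows '[0, 0, 0, -0.3, 0.8, -0.7, -1, 0, 0, 0, -0.3, 0.8, -0.7, -1, 0, 0, 0, -0.3, 0.8, -0.7, -1]'

```text
t: 13.35
ee_pos: [513.4, 70.0, 236.7]
orientation: [2.218, 2.219, 0.007]
ft_force: [0.6, 0.1, -1.4]
width: 46.1
grasp_force: 29.8
```

Request:
arm_command --rows '[0, 0, 0, -0.25, 0.85, 0, -1, 0, 0, 0, -0.25, 0.85, 0, -1, 0, 0, 0, -0.25, 0.85, 0, -1]'

```text
t: 13.65
ee_pos: [577.7, 50.3, 232.4]
orientation: [-2.22, -2.221, 0.003]
ft_force: [-0.4, -0.1, -1.5]
width: 46.0
grasp_force: 29.8
```

Request:
arm_command --rows '[0, 0, 0.018, -0.25, 0.85, 0, -1, 0, 0, 0.018, -0.25, 0.85, 0, -1, 0, 0, 0.018, -0.25, 0.85, 0, -1]'

```text
t: 13.95
ee_pos: [645.1, 30.7, 232.7]
orientation: [-2.281, -2.158, 0.003]
ft_force: [-0.8, 0.5, -1.7]
width: 45.9
grasp_force: 29.8
```

Request:
arm_command --rows '[0, 0.121, 0, 0, 0, 0, -1, 0, 0.121, 0, 0, 0, 0, -1, 0, 0.121, 0, 0, 0, 0, -1, 0, 0.121, 0, 0, 0, 0, -1]'

```text
t: 14.35
ee_pos: [642.2, 29.9, 232.8]
orientation: [-2.073, -1.955, -0.394]
ft_force: [0.0, -0.2, -0.9]
width: 46.0
grasp_force: 29.8
```

```bash
cat > lane.py <<'E'
from h import *
# place TCP relative to bed: bed origin, axes; prints move in tool axes (units of 80mm) to bed point (0,300,27)
import sys
o=ctrl.get_obs();M=R.from_rotvec(o['orientation']).as_matrix()
X=np.array([.9984,-.0575,0]);Yl=np.array([.0575,.9984,0]);c,s=np.cos(.38),np.sin(.38)
Y=c*Yl+[0,0,s];Z=np.cross(X,Y)
O=np.array([649+.0585*(-231-79),-231,40.])
b=np.array([X,Y,Z])@(o['ee_pos']-O)
print(o['ee_pos'].round(1),'bed coords',b.round(1),'width',o['width'])
B=np.column_stack([Y,X,-Z])
print('rot err (tool, units)',(R.from_matrix(M.T@B).as_rotvec()/np.pi).round(4))
t=np.array([float(a) for a in sys.argv[1:4]])
print('shift units',(M.T@(O+t[0]*X+t[1]*Y+t[2]*Z-o['ee_pos'])/80).round(3))
E
python3 lane.py 0 300 45; python3 - <<'E'
from h import *
im,P,T=cloud('side');save(cv2.resize(im[100:300,150:400],None,fx=2.4,fy=2.4),'s1.png')
# roller plane points in bed coordinates from top view
im,P,T=cloud('top')
X=np.array([.9984,-.0575,0]);Yl=np.array([.0575,.9984,0]);c,s=np.cos(.38),np.sin(.38)
Y=c*Yl+[0,0,s];Z=np.cross(X,Y);O=np.array([649+.0585*(-231-79),-231,40.])
Q=(P-O)@np.column_stack([X,Y,Z])
for a in range(0,260,40):
    m=(abs(Q[...,0])<20)&(Q[...,1]>a)&(Q[...,1]<a+40)&(abs(Q[...,2])<15)
    w=(abs(Q[...,0])<60)&(Q[...,1]>a)&(Q[...,1]<a+40)&(abs(Q[...,2]-25)<8)
    print(a,np.nanpercentile(Q[m][:,2],[50,90]).round(1), 'walls x',np.sort(Q[w][:,0]).round()[::6])
E
```

```text
[642.2  29.9 232.8] bed coords [ -3.6 314.   82.2] width 46.0068031385654
rot err (tool, units) [-0.0017 -0.0003 -0.0007]
shift units [-0.175  0.048  0.464]
0 nan walls x []
40 nan walls x []
80 [-4.8  2.6] walls x [24.]
120 [-0.7  3.2] walls x [24. 25. 25. 27. 29.]
160 nan walls x [25.]
200 nan walls x []
240 nan walls x []
  return np.nanmean(a, axis, out=out, keepdims=keepdims)
```

View pics/s1.png

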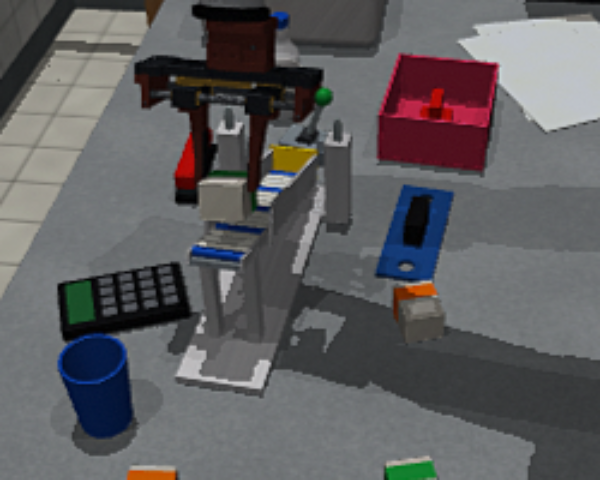

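Request:
arm_command --rows '[0, 0, 0, -0.175, 0.045, 0.5, -1, 0, 0, 0, -0.175, 0.045, 0.5, -1, 0, 0, 0, -0.175, 0.045, 0.5, -1]'

```text
t: 14.75
ee_pos: [648.0, 33.8, 192.3]
orientation: [-2.071, -1.963, -0.395]
ft_force: [-0.9, 0.2, -0.2]
width: 45.7
grasp_force: 30.0
```

Request:
arm_command --rows '[0, 0, 0, 0, 0, 0.05, -1, 0, 0, 0, 0, 0, 0.1, -1, 0, 0, 0, 0, 0, 0.1, -1]'

```text
t: 15.05
ee_pos: [650.5, 34.7, 190.2]
orientation: [-2.073, -1.966, -0.403]
ft_force: [-7.5, -8.9, 24.1]
width: 45.7
grasp_force: 30.0
```

```bash
python3 lane.py 0 300 28; python3 -c "
from h import *;print(ctrl.get_obs()['ft_force'])"
```

```text
[650.5  34.7 190.2] bed coords [  4.3 303.2  40.7] width 45.69085103350846
rot err (tool, units) [0.0011 0.0003 0.0017]
shift units [-0.039 -0.055  0.159]
[-7.53058362 -8.91259743 24.1120097 ]
```

Request:
arm_command --rows '[0, 0, 0, 0, -0.05, -0.3, -1, 0, 0, 0, 0, -0.05, -0.3, -1, 0, 0, 0, 0, -0.05, -0.3, -1]'

```text
t: 15.35
ee_pos: [644.6, 27.1, 208.1]
orientation: [-2.073, -1.963, -0.399]
ft_force: [0.8, -0.2, -1.6]
width: 45.7
grasp_force: 30.0
```

```bash
python3 lane.py 0 300 50; python3 - <<'E'
from h import *
im,P,T=cloud('wrist');save(im,'w3.png');np.save('P.npy',P)
X=np.array([.9984,-.0575,0]);Yl=np.array([.0575,.9984,0]);c,s=np.cos(.38),np.sin(.38)
Y=c*Yl+[0,0,s];Z=np.cross(X,Y);O=np.array([649+.0585*(-231-79),-231,40.])
Q=(P-O)@np.column_stack([X,Y,Z]);np.save('Q.npy',Q)
for u,v in [(a,b) for b in (60,110,160,200) for a in (200,220,240,260,280,300,320,340,360)]: print((u,v),Q[v,u].round(),end=' ')
E
```

```text
[644.6  27.1 208.1] bed coords [ -1.1 302.4  60.2] width 45.71345204444016
rot err (tool, units) [-0.      0.0001  0.001 ]
shift units [-0.03   0.014  0.127]
(200, 60) [-108.  465. -220.] (220, 60) [ -83.  465. -229.] (240, 60) [ -56.  464. -229.] (260, 60) [ -30.  463. -229.] (280, 60) [  -3.  463. -231.] (300, 60) [  21.  455. -192.] (320, 60) [  45.  457. -195.] (340, 60) [  76.  466. -231.] (360, 60) [ 103.  467. -230.] (200, 110) [-103.  396. -202.] (220, 110) [ -78.  395. -202.] (240, 110) [ -52.  395. -201.] (260, 110) [ -27.  394. -200.] (280, 110) [  -3.  394. -201.] (300, 110) [  22.  394. -202.] (320, 110) [  46.  395. -201.] (340, 110) [  71.  396. -203.] (360, 110) [  78.  392. -121.] (200, 160) [ -98.  335. -177.] (220, 160) [ -74.  335. -177.] (240, 160) [ -50.  334. -177.] (260, 160) [ -26.  334. -178.] (280, 160) [  -3.  334. -177.] (300, 160) [  21.  334. -177.] (320, 160) [  44.  334. -177.] (340, 160) [  68.  335. -178.] (360, 160) [  93.  336. -178.] (200, 200) [ -96.  290. -160.] (220, 200) [ -72.  290. -159.] (240, 200) [-27. 326.  -1.] (260, 200) [-12. 333.  28.] (280, 200) [ -1. 333.  28.] (300, 200) [ 10. 333.  28.] (320, 200) [ 21. 333.  29.] (340, 200) [  67.  290. -160.] (360, 200) [  91.  291. -160.]
```

View pics/w3.png

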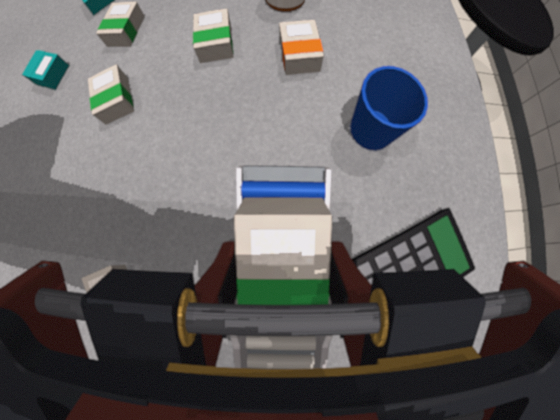

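```bash
python3 - <<'E'
import numpy as np
Q=np.load('Q.npy')
for v in list(range(164,206,6)): print(v,[Q[v,u].round().tolist() for u in (238,285,329)])
for v in range(336,372,6): print(v,[Q[v,u].round().tolist() for u in (226,234,240,280,320,326,334)])
for v in range(195,300,12): print(v,[Q[v,u].round().tolist() for u in (240,285,325)])
E
```

```text
164 [[-52.0, 330.0, -176.0], [3.0, 330.0, -176.0], [55.0, 330.0, -176.0]]
170 [[-27.0, 346.0, -0.0], [2.0, 344.0, -11.0], [30.0, 346.0, -2.0]]
176 [[-28.0, 342.0, -1.0], [2.0, 340.0, -10.0], [30.0, 342.0, -1.0]]
182 [[-28.0, 338.0, -1.0], [2.0, 337.0, -4.0], [30.0, 338.0, -1.0]]
188 [[-28.0, 334.0, -2.0], [2.0, 334.0, -1.0], [31.0, 334.0, -2.0]]
194 [[-28.0, 330.0, -1.0], [2.0, 330.0, 0.0], [31.0, 330.0, -1.0]]
200 [[-28.0, 326.0, -1.0], [2.0, 332.0, 26.0], [31.0, 326.0, -1.0]]
336 [[-22.0, 293.0, 97.0], [-31.0, 239.0, 26.0], [-29.0, 234.0, 18.0], [0.0, 324.0, 138.0], [27.0, 232.0, 15.0], [30.0, 239.0, 25.0], [60.0, 144.0, -101.0]]
342 [[-65.0, 136.0, -100.0], [-32.0, 234.0, 26.0], [-28.0, 232.0, 22.0], [-1.0, 214.0, -1.0], [28.0, 226.0, 15.0], [30.0, 234.0, 26.0], [60.0, 137.0, -99.0]]
348 [[-64.0, 130.0, -95.0], [-32.0, 229.0, 26.0], [-29.0, 226.0, 22.0], [-1.0, 209.0, -0.0], [28.0, 222.0, 17.0], [31.0, 229.0, 26.0], [61.0, 130.0, -96.0]]
354 [[-64.0, 123.0, -92.0], [-33.0, 223.0, 26.0], [-29.0, 220.0, 22.0], [-1.0, 196.0, -8.0], [27.0, 222.0, 24.0], [31.0, 224.0, 26.0], [61.0, 124
[... 237 characters left out ...]
.0], [-1.0, 191.0, 1.0], [28.0, 212.0, 26.0], [52.0, 109.0, -88.0], [61.0, 108.0, -89.0]]
195 [[-27.0, 329.0, -2.0], [2.0, 330.0, 1.0], [28.0, 330.0, -0.0]]
207 [[-21.0, 333.0, 44.0], [2.0, 333.0, 45.0], [22.0, 333.0, 44.0]]
219 [[-19.0, 330.0, 58.0], [2.0, 330.0, 57.0], [21.0, 331.0, 58.0]]
231 [[-19.0, 325.0, 58.0], [2.0, 325.0, 59.0], [21.0, 324.0, 57.0]]
243 [[-19.0, 319.0, 59.0], [2.0, 319.0, 59.0], [21.0, 319.0, 59.0]]
255 [[-20.0, 312.0, 58.0], [2.0, 313.0, 59.0], [21.0, 312.0, 57.0]]
267 [[-20.0, 306.0, 58.0], [2.0, 306.0, 58.0], [22.0, 306.0, 57.0]]
279 [[-20.0, 300.0, 59.0], [2.0, 299.0, 58.0], [22.0, 299.0, 58.0]]
291 [[-21.0, 293.0, 59.0], [2.0, 293.0, 59.0], [22.0, 293.0, 58.0]]
```

The carton hangs low in the grip: its top is level with the pads because I lifted before the fingers had fully closed. So the contact was just carton against rollers. I'll lower it to h≈41 and let go.

Request:
arm_command --rows '[0, 0, 0, 0, 0, 0.2, -1, 0, 0, 0, 0, 0, 0.235, -1, 0, 0, 0, 0, 0, 0.235, -1]'

```text
t: 15.7
ee_pos: [644.9, 34.0, 189.5]
orientation: [-2.072, -1.961, -0.398]
ft_force: [-1.4, -2.4, 6.5]
width: 45.9
grasp_force: 30.0
```

Request:
arm_command --rows '[0, 0, 0, 0, 0, 0, 0.6, 0, 0, 0, 0, 0, 0, 0.6, 0, 0, 0, 0, 0, 0, 0.6, 0, 0, 0, 0, 0, 0, 0.6]'

```text
t: 16.1
ee_pos: [644.7, 33.9, 189.7]
orientation: [-2.072, -1.961, -0.398]
ft_force: [-0.1, -0.2, -0.8]
width: 69.6
grasp_force: 0.0
```

Request:
arm_command --rows '[0, 0, 0, 0, 0, -0.8, 1, 0, 0, 0, 0, 0, -0.8, 1, 0, 0, 0, 0, 0, -0.8, 1]'

```text
t: 16.4
ee_pos: [645.3, 9.1, 252.3]
orientation: [-2.075, -1.964, -0.404]
ft_force: [0.7, 0.5, -0.7]
width: 87.4
grasp_force: 0.0
```

Request:
arm_command --rows '[0, -0.121, 0, 0, 0, 0, 1, 0, -0.121, 0, 0, 0, 0, 1, 0, -0.121, 0, 0, 0, 0, 1, 0, -0.121, 0, 0, 0, 0, 1]'

```text
t: 16.8
ee_pos: [643.1, 12.5, 248.5]
orientation: [-2.277, -2.164, 0.002]
ft_force: [-0.2, -0.7, -0.6]
width: 87.7
grasp_force: 0.0
```

```bash
cat > ck.py <<'E'
from h import *
X=np.array([.9984,-.0575,0]);Yl=np.array([.0575,.9984,0]);c,s=np.cos(.38),np.sin(.38)
Y=c*Yl+[0,0,s];Z=np.cross(X,Y);O=np.array([649+.0585*(-231-79),-231,40.])
im,P,T=cloud('top');Q=(P-O)@np.column_stack([X,Y,Z])
h=cv2.cvtColor(im,cv2.COLOR_RGB2HSV);g=cv2.inRange(h,(40,80,50),(75,255,255))>0
m=(abs(Q[...,0])<45)&(Q[...,1]>-30)&(Q[...,1]<380)&(Q[...,2]>-10)&(Q[...,2]<60)
n,l,st,cc=cv2.connectedComponentsWithStats((m&g).astype(np.uint8))
for i in range(1,n):
    if st[i,4]>15: print('band bed',np.median(Q[l==i],0).round(),st[i,4])
for a in range(-10,340,10):
    k=m&(abs(Q[...,0])<18)&(abs(Q[...,1]-a)<5)
    if k.sum(): print(a,np.median(Q[k][:,2]).round(),end='; ')
o=ctrl.get_obs();print(o['t'],o['ee_pos'].round(1))
E
python3 ck.py; python3 c.py
```

```text
band bed [-6. 18. 40.] 91
-10 31.0; 0 39.0; 10 40.0; 20 40.0; 30 40.0; 40 41.0; 50 40.0; 60 20.0; 70 1.0; 80 -5.0; 90 1.0; 100 -7.0; 110 1.0; 120 -6.0; 130 1.0; 140 -4.0; 190 -1.0; 200 -7.0; 210 1.0; 220 -5.0; 230 2.0; 300 -8.0; 310 1.0; 320 -5.0; 330 0.0; 16.85 [643.   11.8 248.4]
top marker
px [369. 146.] n 342 ztop 52.0 rect 766 -253 28 115 1
px [416. 250.] n 271 ztop 72.0 rect 443 -385 43 15 89
band [568. 308.  39.] rect [568.3 320.1] [47. 61.] 4.9
band [545. 488.  39.] rect [543.7 499.5] [47. 61.] 8.8
band [433. 238.  39.] rect [428.6 249.8] [47. 61.] 17.3
band [422. 362.  39.] rect [423.9 374.1] [61. 47.] 76.8
side marker
px [332. 143.] n 71 ztop 71.0 rect 443 -387 52 15 87
px [230. 163.] n 150 ztop 157.0 rect 741 -143 45 337 13
band [433. 238.  38.] rect [428.7 250.7] [47. 63.] 16.5
band [569. 308.  38.] rect [568.6 320.8] [47. 63.] 3.6
band [420. 362.  38.] rect [423.6 374.5] [63. 47.] 75.4
band [545. 487.  38.] rect [544.1 499.9] [46. 59.] 9.8
```

Carton 1 slid down to the stop. One carton got knocked to (544,500). Next is the carton at (568,320).

Request:
arm_command --rows '[0, 0, 0, 0.948, -0.288, 0, 1, 0, 0, 0, 0.948, -0.288, 0, 1, 0, 0, 0, 0.948, -0.288, 0, 1]'

```text
t: 17.25
ee_pos: [623.8, 88.8, 249.1]
orientation: [-2.278, -2.16, -0.001]
ft_force: [0.8, -0.3, 0.7]
width: 87.5
grasp_force: 0.0
```

Request:
arm_command --rows '[0, 0, 0, 0.948, -0.288, 0.3, 1, 0, 0, 0, 0.948, -0.288, 0.3, 1, 0, 0, 0, 0.948, -0.288, 0.3, 1]'

```text
t: 17.55
ee_pos: [604.6, 165.2, 223.9]
orientation: [-2.278, -2.159, 0.003]
ft_force: [0.0, 0.5, -0.9]
width: 88.0
grasp_force: 0.0
```

Request:
arm_command --rows '[0, 0, 0, 0.948, -0.288, 0.65, 1, 0, 0, 0, 0.948, -0.288, 0.65, 1, 0, 0, 0, 0.948, -0.288, 0.65, 1]'

```text
t: 17.85
ee_pos: [585.1, 241.7, 170.3]
orientation: [-2.278, -2.159, 0.007]
ft_force: [0.7, -1.9, 0.1]
width: 87.8
grasp_force: 0.0
```

Request:
arm_command --rows '[0, 0, -0.041, 0.948, -0.288, 0.65, 1, 0, 0, -0.041, 0.948, -0.288, 0.65, 1, 0, 0, -0.041, 0.948, -0.288, 0.65, 1, 0, 0, -0.041, 0.948, -0.288, 0.65, 1]'

```text
t: 18.25
ee_pos: [568.9, 316.6, 121.5]
orientation: [-2.138, -2.302, 0.002]
ft_force: [1.0, 0.1, 0.3]
width: 87.9
grasp_force: 0.0
```

```bash
cat > pl.py <<'E'
import sys
from h import *
# target world x y z, yaw of tool y axis (deg): shift/turn in tool units from measured pose (for vertical tool)
o=ctrl.get_obs();M=R.from_rotvec(o['orientation']).as_matrix()
x,y,z,a=map(float,sys.argv[1:5]);a=np.radians(a);B=np.column_stack([[-np.sin(a),np.cos(a),0],[np.cos(a),np.sin(a),0],[0,0,-1]])
print(o['t'],o['ee_pos'].round(1),'shift',(M.T@(np.array([x,y,z])-o['ee_pos'])/80).round(3),'turn',(R.from_matrix(M.T@B).as_rotvec()/np.pi).round(4))
E
python3 wc.py; python3 pl.py 568.5 320.3 25 4
```

```text
18.25 [568.9 316.6 121.5] yawY 4.2
px [257.   1.] rect [549.8 475. ] [47. 13.] 6.7 z 37.2
px [107. 157.] rect [426.2 374.2] [60. 48.] 75.8 z 37.7
px [283. 237.] rect [570.7 320.2] [47. 61.] 4.2 z 37.5
px [140. 284.] rect [428.5 259.7] [47. 42.] 18.0 z 37.4
18.3 [569.5 316.4 122.3] shift [ 0.05  -0.01   1.216] turn [0.0002 0.     0.001 ]
```

Request:
arm_command --rows '[0, 0, 0, 0.05, 0.01, 0.6, 1, 0, 0, 0, 0.05, 0.01, 0.6, 1, 0, 0, 0, 0.05, 0.01, 0.6, 1]'

```text
t: 18.6
ee_pos: [569.3, 320.3, 74.2]
orientation: [-2.14, -2.3, 0.002]
ft_force: [0.2, 0.6, 0.2]
width: 87.9
grasp_force: 0.0
```

Request:
arm_command --rows '[0, 0, 0, 0, 0, 0.61, 1, 0, 0, 0, 0, 0, 0.61, 1, 0, 0, 0, 0, 0, 0.61, 1]'

```text
t: 18.9
ee_pos: [569.4, 321.5, 26.4]
orientation: [2.139, 2.301, 0.0]
ft_force: [0.4, 0.4, 1.4]
width: 87.6
grasp_force: 0.0
```

Request:
arm_command --rows '[0, 0, 0, 0, 0, 0, -1, 0, 0, 0, 0, 0, 0, -1, 0, 0, 0, 0, 0, 0, -1, 0, 0, 0, 0, 0, 0, -1, 0, 0, 0, 0, 0, 0, -1]'

```text
t: 19.4
ee_pos: [569.0, 322.1, 25.5]
orientation: [2.138, 2.302, 0.001]
ft_force: [0.4, 0.4, -0.2]
width: 51.4
grasp_force: 0.0
```

Request:
arm_command --rows '[0, 0, 0, 0, 0, 0, -1, 0, 0, 0, 0, 0, 0, -1, 0, 0, 0, 0, 0, 0, -1]'

```text
t: 19.7
ee_pos: [568.9, 322.1, 25.2]
orientation: [-2.138, -2.302, -0.0]
ft_force: [-1.0, 0.2, 4.1]
width: 45.6
grasp_force: 30.0
```

Request:
arm_command --rows '[0, 0, 0, 0, 0, -0.95, -1, 0, 0, 0, 0, 0, -0.95, -1, 0, 0, 0, 0, 0, -0.95, -1]'

```text
t: 20.0
ee_pos: [571.0, 323.2, 104.6]
orientation: [2.137, 2.3, 0.01]
ft_force: [-0.0, -0.8, -0.2]
width: 45.9
grasp_force: 30.0
```

Request:
arm_command --rows '[0, 0, 0, -0.93, 0.17, -0.9, -1, 0, 0, 0, -0.93, 0.17, -0.9, -1, 0, 0, 0, -0.93, 0.17, -0.9, -1, 0, 0, 0, -0.93, 0.17, -0.9, -1]'

```text
t: 20.4
ee_pos: [588.1, 247.9, 172.7]
orientation: [-2.14, -2.3, -0.001]
ft_force: [-0.8, 1.1, -1.2]
width: 46.1
grasp_force: 30.0
```

Request:
arm_command --rows '[0, 0, 0, -0.93, 0.17, -0.9, -1, 0, 0, 0, -0.93, 0.17, -0.9, -1, 0, 0, 0, -0.93, 0.17, -0.9, -1, 0, 0, 0, -0.93, 0.17, -0.9, -1]'

```text
t: 20.8
ee_pos: [606.6, 175.7, 243.8]
orientation: [-2.138, -2.3, 0.001]
ft_force: [-0.3, -0.8, -1.8]
width: 45.7
grasp_force: 30.0
```

Request:
arm_command --rows '[0, 0, 0, -0.93, 0.17, 0, -1, 0, 0, 0, -0.93, 0.17, 0, -1, 0, 0, 0, -0.93, 0.17, 0, -1]'

```text
t: 21.1
ee_pos: [625.0, 101.3, 241.8]
orientation: [-2.138, -2.299, 0.006]
ft_force: [-0.3, 0.6, -1.1]
width: 46.2
grasp_force: 30.0
```

Request:
arm_command --rows '[0, 0, 0.041, -0.95, 0.17, 0, -1, 0, 0, 0.041, -0.95, 0.17, 0, -1, 0, 0, 0.041, -0.95, 0.17, 0, -1, 0, 0, 0.041, -0.95, 0.17, 0, -1]'

```text
t: 21.5
ee_pos: [644.2, 29.1, 242.9]
orientation: [-2.279, -2.158, 0.003]
ft_force: [-1.0, 0.3, -1.6]
width: 45.8
grasp_force: 30.0
```

Request:
arm_command --rows '[0, 0.121, 0, 0, 0, 0, -1, 0, 0.121, 0, 0, 0, 0, -1, 0, 0.121, 0, 0, 0, 0, -1, 0, 0.121, 0, 0, 0, 0, -1]'

```text
t: 21.9
ee_pos: [644.1, 28.0, 243.1]
orientation: [-2.072, -1.958, -0.396]
ft_force: [-0.2, -0.2, -1.3]
width: 45.9
grasp_force: 30.0
```

```bash
cat > ht.py <<'E'
from h import *
X=np.array([.9984,-.0575,0]);Yl=np.array([.0575,.9984,0]);c,s=np.cos(.38),np.sin(.38)
Y=c*Yl+[0,0,s];Z=np.cross(X,Y);O=np.array([649+.0585*(-231-79),-231,40.])
o=ctrl.get_obs();b=np.array([X,Y,Z])@(o['ee_pos']-O)
im,P,T=cloud('wrist');Q=(P-O)@np.column_stack([X,Y,Z])-b
t=Q[210:292,245:320].reshape(-1,3);t=t[(abs(t[:,2])<20)&(abs(t[:,0])<30)]
t=t[abs(t[:,2]-np.median(t[:,2]))<4]
top=np.median(t[:,2]);print('carton top rel TCP',top.round(1),'=> TCP above bottom',(38-top).round(1),'y range',np.percentile(t[:,1],[2,98]).round())
E
python3 ht.py; python3 lane.py 0.5 300 26; python3 lane.py 0.5 300 40
```

```text
carton top rel TCP 12.5 => TCP above bottom 25.5 y range [-1. 28.]
[644.3  28.3 243.6] bed coords [ -1.5 316.7  92.8] width 45.818934020158835
rot err (tool, units) [-0.0012  0.0003  0.0004]
shift units [-0.207  0.027  0.835]
[644.3  28.3 243.6] bed coords [ -1.5 316.7  92.8] width 45.818934020158835
rot err (tool, units) [-0.0012  0.0003  0.0004]
shift units [-0.208  0.027  0.66 ]
```

Request:
arm_command --rows '[0, 0, 0, -0.21, 0.027, 0.66, -1, 0, 0, 0, -0.21, 0.027, 0.66, -1, 0, 0, 0, -0.21, 0.027, 0.81, -1, 0, 0, 0, -0.21, 0.027, 0.81, -1]'

```text
t: 22.35
ee_pos: [647.3, 37.5, 178.1]
orientation: [-2.07, -1.963, -0.396]
ft_force: [-0.6, -0.8, -0.8]
width: 45.6
grasp_force: 30.0
```

Request:
arm_command --rows '[0, 0, 0, 0, 0, 0.01, 0.6, 0, 0, 0, 0, 0, 0.01, 0.6, 0, 0, 0, 0, 0, 0.01, 0.6, 0, 0, 0, 0, 0, 0.01, 0.6]'

```text
t: 22.75
ee_pos: [648.2, 36.0, 178.7]
orientation: [-2.073, -1.962, -0.4]
ft_force: [0.3, -0.1, -0.2]
width: 69.7
grasp_force: 0.0
```

Request:
arm_command --rows '[0, 0, 0, 0, 0, -0.9, 1, 0, 0, 0, 0, 0, -0.9, 1, 0, 0, 0, 0, 0, -0.9, 1, 0, 0, 0, 0, 0, -0.9, 1]'

```text
t: 23.15
ee_pos: [646.3, 9.3, 244.8]
orientation: [-2.073, -1.961, -0.399]
ft_force: [-0.3, 0.6, -0.0]
width: 87.7
grasp_force: 0.0
```

Request:
arm_command --rows '[0, -0.121, 0, 0, 0, 0, 1, 0, -0.121, 0, 0, 0, 0, 1, 0, -0.121, 0, 0, 0, 0, 1, 0, -0.121, 0, 0, 0, 0, 1]'

```text
t: 23.55
ee_pos: [645.5, 12.1, 243.1]
orientation: [-2.276, -2.163, 0.003]
ft_force: [-0.7, 0.1, -0.2]
width: 88.1
grasp_force: 0.0
```

```bash
python3 ck.py;python3 c.py|head -8;python3 pl.py 429 250.3 120 17
```

```text
band bed [-6. 76. 40.] 95
band bed [-3. 15. 40.] 92
0 40.0; 10 40.0; 20 40.0; 30 40.0; 40 40.0; 50 40.0; 60 40.0; 70 40.0; 80 40.0; 90 40.0; 100 41.0; 110 39.0; 120 17.0; 130 1.0; 140 -5.0; 190 1.0; 200 -7.0; 210 1.0; 220 -6.0; 300 -9.0; 310 1.0; 320 -6.0; 330 0.0; 23.6 [645.4  11.4 243.1]
top marker
px [369. 146.] n 340 ztop 52.0 rect 766 -253 28 115 2
px [416. 250.] n 269 ztop 73.0 rect 443 -386 45 15 89
band [545. 488.  39.] rect [543.9 498.3] [47. 63.] 8.6
band [432. 238.  39.] rect [428.6 249.9] [47. 61.] 17.5
band [422. 362.  39.] rect [423.8 373.9] [61. 46.] 76.3
side marker
px [331. 143.] n 69 ztop 72.0 rect 443 -383 51 15 88
23.7 [645.6   9.7 243.4] shift [ 2.853 -2.864  1.554] turn [-0.0006 -0.0007 -0.1118]
```

Request:
arm_command --rows '[0, 0, 0, 0.71, -0.715, 0, 1, 0, 0, 0, 0.71, -0.715, 0, 1, 0, 0, 0, 0.71, -0.715, 0, 1]'

```text
t: 24.0
ee_pos: [589.6, 70.5, 243.9]
orientation: [-2.278, -2.158, 0.002]
ft_force: [0.3, -0.3, -0.8]
width: 87.8
grasp_force: 0.0
```

Request:
arm_command --rows '[0, 0, 0, 0.71, -0.715, 0, 1, 0, 0, 0, 0.71, -0.715, 0, 1, 0, 0, 0, 0.71, -0.715, 0, 1]'

```text
t: 24.3
ee_pos: [536.6, 130.0, 244.3]
orientation: [-2.279, -2.159, 0.001]
ft_force: [-0.4, 0.6, 1.0]
width: 88.0
grasp_force: 0.0
```

Request:
arm_command --rows '[0, 0, 0, 0.71, -0.715, 0.7, 1, 0, 0, 0, 0.71, -0.715, 0.7, 1, 0, 0, 0, 0.71, -0.715, 0.7, 1, 0, 0, 0, 0.71, -0.715, 0.7, 1]'

```text
t: 24.7
ee_pos: [485.0, 188.6, 188.2]
orientation: [-2.281, -2.16, 0.001]
ft_force: [0.5, -1.1, -0.5]
width: 88.0
grasp_force: 0.0
```

Request:
arm_command --rows '[0, 0, -0.112, 0.71, -0.715, 0.85, 1, 0, 0, -0.112, 0.71, -0.715, 0.85, 1, 0, 0, -0.112, 0.71, -0.715, 0.85, 1, 0, 0, -0.112, 0.71, -0.715, 0.85, 1]'

```text
t: 25.1
ee_pos: [431.4, 248.8, 120.4]
orientation: [-1.868, -2.526, -0.0]
ft_force: [0.7, 0.4, 0.5]
width: 87.7
grasp_force: 0.0
```

```bash
python3 wc.py; python3 pl.py 430 250 25 17
```

```text
25.1 [431.4 248.8 120.4] yawY 17.0
px [507.   5.] rect [552.6 475.1] [53. 24.] 30.6 z 37.0
px [316.  70.] rect [425.9 374. ] [61. 47.] 75.4 z 37.5
px [280. 240.] rect [430.7 249.7] [47. 61.] 17.0 z 37.6
25.15 [432.3 248.7 121.1] shift [ 0.023 -0.025  1.202] turn [ 0.0005 -0.0001 -0.0006]
```

Request:
arm_command --rows '[0, 0, 0, 0.02, -0.02, 0.6, 1, 0, 0, 0, 0.02, -0.02, 0.6, 1, 0, 0, 0, 0.02, -0.02, 0.6, 1]'

```text
t: 25.45
ee_pos: [429.3, 249.2, 73.2]
orientation: [-1.871, -2.523, 0.001]
ft_force: [0.4, -0.3, 0.3]
width: 87.7
grasp_force: 0.0
```

Request:
arm_command --rows '[0, 0, 0, 0, 0, 0.6, 1, 0, 0, 0, 0, 0, 0.6, 1, 0, 0, 0, 0, 0, 0.6, 1]'

```text
t: 25.75
ee_pos: [429.0, 249.9, 26.2]
orientation: [1.87, 2.525, 0.0]
ft_force: [0.2, 0.1, 1.0]
width: 87.7
grasp_force: 0.0
```

Request:
arm_command --rows '[0, 0, 0, 0, 0, 0, -1, 0, 0, 0, 0, 0, 0, -1, 0, 0, 0, 0, 0, 0, -1, 0, 0, 0, 0, 0, 0, -1, 0, 0, 0, 0, 0, 0, -1]'

```text
t: 26.25
ee_pos: [428.6, 250.2, 25.3]
orientation: [1.868, 2.525, 0.001]
ft_force: [-0.1, -0.3, 0.2]
width: 51.3
grasp_force: 0.0
```

Request:
arm_command --rows '[0, 0, 0, 0, 0, 0, -1, 0, 0, 0, 0, 0, 0, -1, 0, 0, 0, 0, 0, 0, -1]'

```text
t: 26.55
ee_pos: [428.5, 250.1, 25.0]
orientation: [1.868, 2.526, 0.0]
ft_force: [-1.0, -0.8, 7.0]
width: 46.0
grasp_force: 30.0
```

Request:
arm_command --rows '[0, 0, 0, 0, 0, -0.95, -1, 0, 0, 0, 0, 0, -0.95, -1, 0, 0, 0, 0, 0, -0.95, -1]'

```text
t: 26.85
ee_pos: [430.1, 251.0, 103.2]
orientation: [1.867, 2.524, 0.007]
ft_force: [-0.1, 0.0, -1.6]
width: 46.1
grasp_force: 30.0
```

Request:
arm_command --rows '[0, 0, 0, -0.88, 0.435, -0.9, -1, 0, 0, 0, -0.88, 0.435, -0.9, -1, 0, 0, 0, -0.88, 0.435, -0.9, -1, 0, 0, 0, -0.88, 0.435, -0.9, -1]'

```text
t: 27.25
ee_pos: [482.8, 192.3, 172.6]
orientation: [1.871, 2.523, 0.001]
ft_force: [-0.6, 0.9, -1.2]
width: 45.7
grasp_force: 30.0
```

Request:
arm_command --rows '[0, 0, 0, -0.88, 0.435, -0.88, -1, 0, 0, 0, -0.88, 0.435, -0.88, -1, 0, 0, 0, -0.88, 0.435, -0.88, -1, 0, 0, 0, -0.88, 0.435, -0.88, -1]'

```text
t: 27.65
ee_pos: [535.5, 135.8, 241.7]
orientation: [-1.869, -2.524, 0.002]
ft_force: [-0.9, -0.7, -1.2]
width: 45.7
grasp_force: 30.0
```

Request:
arm_command --rows '[0, 0, 0, -0.88, 0.435, 0, -1, 0, 0, 0, -0.88, 0.435, 0, -1, 0, 0, 0, -0.88, 0.435, 0, -1]'

```text
t: 27.95
ee_pos: [589.6, 77.9, 240.0]
orientation: [-1.868, -2.522, 0.004]
ft_force: [0.1, -0.4, -1.1]
width: 45.8
grasp_force: 30.0
```

Request:
arm_command --rows '[0, 0, 0.112, -0.88, 0.435, 0, -1, 0, 0, 0.112, -0.88, 0.435, 0, -1, 0, 0, 0.112, -0.88, 0.435, 0, -1, 0, 0, 0.112, -0.88, 0.435, 0, -1]'

```text
t: 28.35
ee_pos: [641.8, 22.7, 240.1]
orientation: [-2.279, -2.157, 0.005]
ft_force: [-0.6, 0.3, -1.2]
width: 45.8
grasp_force: 30.0
```

Request:
arm_command --rows '[0, 0.121, 0, 0, 0, 0, -1, 0, 0.121, 0, 0, 0, 0, -1, 0, 0.121, 0, 0, 0, 0, -1, 0, 0.121, 0, 0, 0, 0, -1]'

```text
t: 28.75
ee_pos: [641.7, 21.5, 240.7]
orientation: [-2.071, -1.958, -0.395]
ft_force: [0.0, -0.6, -2.8]
width: 45.7
grasp_force: 30.0
```

```bash
python3 ht.py; python3 lane.py 0.5 300 26
```

```text
carton top rel TCP 12.6 => TCP above bottom 25.4 y range [-1. 29.]
[642.1  21.9 241.3] bed coords [ -3.3 309.8  93. ] width 45.86053628671567
rot err (tool, units) [-0.0015  0.0004  0.0005]
shift units [-0.121  0.051  0.837]
```

Request:
arm_command --rows '[0, 0, 0, -0.12, 0.045, 0.66, -1, 0, 0, 0, -0.12, 0.045, 0.66, -1, 0, 0, 0, -0.12, 0.045, 0.82, -1, 0, 0, 0, -0.12, 0.045, 0.82, -1]'

```text
t: 29.2
ee_pos: [647.6, 38.2, 178.0]
orientation: [-2.07, -1.963, -0.396]
ft_force: [0.5, -0.5, -0.8]
width: 46.0
grasp_force: 30.0
```

Request:
arm_command --rows '[0, 0, 0, 0, 0, 0.01, 0.6, 0, 0, 0, 0, 0, 0.01, 0.6, 0, 0, 0, 0, 0, 0.01, 0.6, 0, 0, 0, 0, 0, 0.01, 0.6]'

```text
t: 29.6
ee_pos: [648.7, 36.7, 178.7]
orientation: [-2.073, -1.962, -0.4]
ft_force: [-0.2, -0.0, -0.4]
width: 70.2
grasp_force: 0.0
```

Request:
arm_command --rows '[0, 0, 0, 0, 0, -0.9, 1, 0, 0, 0, 0, 0, -0.9, 1, 0, 0, 0, 0, 0, -0.9, 1, 0, 0, 0, 0, 0, -0.9, 1]'

```text
t: 30.0
ee_pos: [646.8, 10.0, 244.9]
orientation: [-2.073, -1.961, -0.399]
ft_force: [0.0, -0.0, -0.3]
width: 87.9
grasp_force: 0.0
```

Request:
arm_command --rows '[0, -0.121, 0, 0, 0, 0, 1, 0, -0.121, 0, 0, 0, 0, 1, 0, -0.121, 0, 0, 0, 0, 1, 0, -0.121, 0, 0, 0, 0, 1]'

```text
t: 30.4
ee_pos: [646.0, 12.9, 243.2]
orientation: [-2.276, -2.163, 0.003]
ft_force: [-0.4, 0.2, 0.2]
width: 87.8
grasp_force: 0.0
```

```bash
python3 ck.py;python3 c.py|head -6;python3 pl.py 425 374.3 120 -14
```

```text
band bed [ -0. 135.  40.] 99
band bed [-7. 76. 40.] 94
band bed [-5. 15. 40.] 97
0 39.0; 10 41.0; 20 40.0; 30 39.0; 40 39.0; 50 40.0; 60 40.0; 70 40.0; 80 40.0; 90 40.0; 100 40.0; 110 40.0; 120 40.0; 130 40.0; 140 40.0; 150 41.0; 160 40.0; 170 40.0; 190 -0.0; 200 -7.0; 210 2.0; 220 -5.0; 230 1.0; 300 -8.0; 310 1.0; 320 -6.0; 330 0.0; 30.45 [646.   12.2 243.1]
top marker
px [368. 146.] n 341 ztop 52.0 rect 766 -253 29 115 2
px [416. 250.] n 270 ztop 73.0 rect 443 -385 46 15 89
band [545. 487.  39.] rect [543.6 499.4] [47. 62.] 9.1
band [422. 363.  39.] rect [424.2 373.5] [61. 46.] 75.9
side marker
30.55 [646.1  10.4 243.4] shift [ 4.388 -3.005  1.558] turn [-0.0008 -0.0005  0.0604]
```

Request:
arm_command --rows '[0, 0, 0, 0.878, -0.6, 0, 1, 0, 0, 0, 0.878, -0.6, 0, 1, 0, 0, 0, 0.878, -0.6, 0, 1]'

```text
t: 30.85
ee_pos: [600.4, 84.7, 243.9]
orientation: [-2.278, -2.159, 0.001]
ft_force: [0.3, -0.8, 0.0]
width: 87.9
grasp_force: 0.0
```

Request:
arm_command --rows '[0, 0, 0, 0.878, -0.6, 0, 1, 0, 0, 0, 0.878, -0.6, 0, 1, 0, 0, 0, 0.878, -0.6, 0, 1]'

```text
t: 31.15
ee_pos: [557.2, 157.1, 244.3]
orientation: [-2.278, -2.16, 0.001]
ft_force: [0.7, -0.4, -0.6]
width: 87.7
grasp_force: 0.0
```

Request:
arm_command --rows '[0, 0, 0, 0.878, -0.6, 0.3, 1, 0, 0, 0, 0.878, -0.6, 0.3, 1, 0, 0, 0, 0.878, -0.6, 0.3, 1]'

```text
t: 31.45
ee_pos: [513.0, 229.4, 219.1]
orientation: [-2.278, -2.16, 0.004]
ft_force: [0.6, -0.8, -0.3]
width: 88.1
grasp_force: 0.0
```

Request:
arm_command --rows '[0, 0, 0, 0.878, -0.6, 0.6, 1, 0, 0, 0, 0.878, -0.6, 0.6, 1, 0, 0, 0, 0.878, -0.6, 0.6, 1, 0, 0, 0, 0.878, -0.6, 0.6, 1]'

```text
t: 31.85
ee_pos: [471.5, 300.6, 172.3]
orientation: [-2.281, -2.16, 0.001]
ft_force: [0.2, -0.0, 0.0]
width: 88.0
grasp_force: 0.0
```

Request:
arm_command --rows '[0, 0, 0.06, 0.878, -0.6, 0.65, 1, 0, 0, 0.06, 0.878, -0.6, 0.65, 1, 0, 0, 0.06, 0.878, -0.6, 0.65, 1, 0, 0, 0.06, 0.878, -0.6, 0.65, 1]'

```text
t: 32.25
ee_pos: [427.8, 373.6, 120.9]
orientation: [2.474, 1.936, 0.0]
ft_force: [-0.5, 0.4, -0.4]
width: 88.1
grasp_force: 0.0
```

```bash
python3 wc.py; python3 pl.py 425 374.2 25 -14.3
```

```text
32.25 [427.8 373.6 120.9] yawY -13.9
px [396.  43.] rect [545.8 498.8] [48. 59.] 9.1 z 37.3
px [277. 242.] rect [425.8 374.5] [60. 47.] 76.3 z 37.6
32.3 [428.3 373.3 121.5] shift [-1.000e-03 -4.400e-02  1.206e+00] turn [ 0.0003 -0.0003  0.0018]
```

Request:
arm_command --rows '[0, 0, 0, 0, -0.035, 0.6, 1, 0, 0, 0, 0, -0.035, 0.6, 1, 0, 0, 0, 0, -0.035, 0.6, 1]'

```text
t: 32.6
ee_pos: [424.6, 373.5, 73.3]
orientation: [2.476, 1.933, -0.002]
ft_force: [0.6, -0.7, 0.5]
width: 87.9
grasp_force: 0.0
```

Request:
arm_command --rows '[0, 0, 0, 0, 0, 0.6, 1, 0, 0, 0, 0, 0, 0.6, 1, 0, 0, 0, 0, 0, 0.6, 1]'

```text
t: 32.9
ee_pos: [424.3, 374.6, 26.2]
orientation: [2.475, 1.935, -0.0]
ft_force: [0.8, 0.1, 0.6]
width: 87.6
grasp_force: 0.0
```

Request:
arm_command --rows '[0, 0, 0, 0, 0, 0, -1, 0, 0, 0, 0, 0, 0, -1, 0, 0, 0, 0, 0, 0, -1, 0, 0, 0, 0, 0, 0, -1, 0, 0, 0, 0, 0, 0, -1]'

```text
t: 33.4
ee_pos: [423.9, 375.0, 25.3]
orientation: [-2.475, -1.936, -0.001]
ft_force: [-0.1, -0.0, 0.2]
width: 51.6
grasp_force: 0.0
```

Request:
arm_command --rows '[0, 0, 0, 0, 0, 0, -1, 0, 0, 0, 0, 0, 0, -1, 0, 0, 0, 0, 0, 0, -1]'

```text
t: 33.7
ee_pos: [423.9, 374.9, 25.0]
orientation: [-2.475, -1.935, -0.0]
ft_force: [-1.8, -0.3, 5.2]
width: 45.9
grasp_force: 30.0
```

Request:
arm_command --rows '[0, 0, 0, 0, 0, -0.95, -1, 0, 0, 0, 0, 0, -0.95, -1, 0, 0, 0, 0, 0, -0.95, -1]'

```text
t: 34.0
ee_pos: [425.5, 376.3, 103.6]
orientation: [-2.474, -1.935, -0.009]
ft_force: [0.7, 0.4, -1.1]
width: 45.9
grasp_force: 30.0
```

Request:
arm_command --rows '[0, 0, 0, -0.74, 0.75, -0.9, -1, 0, 0, 0, -0.74, 0.75, -0.9, -1, 0, 0, 0, -0.74, 0.75, -0.9, -1, 0, 0, 0, -0.74, 0.75, -0.9, -1]'

```text
t: 34.4
ee_pos: [468.5, 302.1, 172.8]
orientation: [2.477, 1.932, 0.002]
ft_force: [-0.6, 1.0, -1.3]
width: 45.7
grasp_force: 30.0
```

Request:
arm_command --rows '[0, 0, 0, -0.74, 0.75, -0.88, -1, 0, 0, 0, -0.74, 0.75, -0.88, -1, 0, 0, 0, -0.74, 0.75, -0.88, -1, 0, 0, 0, -0.74, 0.75, -0.88, -1]'

```text
t: 34.8
ee_pos: [511.7, 231.0, 242.4]
orientation: [-2.476, -1.933, 0.0]
ft_force: [-0.9, 0.4, -1.4]
width: 45.5
grasp_force: 30.0
```

Request:
arm_command --rows '[0, 0, 0, -0.74, 0.75, 0, -1, 0, 0, 0, -0.74, 0.75, 0, -1, 0, 0, 0, -0.74, 0.75, 0, -1]'

```text
t: 35.1
ee_pos: [555.5, 157.9, 240.3]
orientation: [-2.475, -1.933, 0.005]
ft_force: [-0.1, -0.5, -1.8]
width: 45.8
grasp_force: 30.0
```

Request:
arm_command --rows '[0, 0, 0, -0.74, 0.75, 0, -1, 0, 0, 0, -0.74, 0.75, 0, -1, 0, 0, 0, -0.74, 0.75, 0, -1]'

```text
t: 35.4
ee_pos: [599.8, 86.3, 240.6]
orientation: [-2.475, -1.932, 0.004]
ft_force: [0.0, 0.2, -0.7]
width: 46.2
grasp_force: 30.0
```

Request:
arm_command --rows '[0, 0, -0.06, -0.74, 0.75, 0, -1, 0, 0, -0.06, -0.74, 0.75, 0, -1, 0, 0, -0.06, -0.74, 0.75, 0, -1, 0, 0, -0.06, -0.74, 0.75, 0, -1]'

```text
t: 35.8
ee_pos: [642.2, 16.9, 241.0]
orientation: [-2.28, -2.157, 0.003]
ft_force: [-0.6, -0.1, -1.7]
width: 45.7
grasp_force: 30.0
```

Request:
arm_command --rows '[0, 0.121, 0, 0, 0, 0, -1, 0, 0.121, 0, 0, 0, 0, -1, 0, 0.121, 0, 0, 0, 0, -1, 0, 0.121, 0, 0, 0, 0, -1]'

```text
t: 36.2
ee_pos: [641.9, 15.8, 241.4]
orientation: [-2.072, -1.957, -0.396]
ft_force: [0.3, -0.2, -2.0]
width: 45.9
grasp_force: 30.0
```

```bash
python3 ht.py; python3 lane.py 0.5 300 26
```

```text
carton top rel TCP 12.7 => TCP above bottom 25.3 y range [-1. 29.]
[642.3  16.2 241.8] bed coords [ -2.8 304.7  95.7] width 45.79992712701277
rot err (tool, units) [-0.0012  0.0003  0.0002]
shift units [-0.057  0.045  0.871]
```

Request:
arm_command --rows '[0, 0, 0, -0.055, 0.035, 0.68, -1, 0, 0, 0, -0.055, 0.035, 0.68, -1, 0, 0, 0, -0.055, 0.035, 0.855, -1, 0, 0, 0, -0.055, 0.035, 0.855, -1]'

```text
t: 36.65
ee_pos: [647.0, 37.9, 177.4]
orientation: [-2.07, -1.963, -0.396]
ft_force: [0.0, -0.7, -1.3]
width: 45.5
grasp_force: 30.0
```

Request:
arm_command --rows '[0, 0, 0, 0, 0, 0.01, 0.6, 0, 0, 0, 0, 0, 0.01, 0.6, 0, 0, 0, 0, 0, 0.01, 0.6, 0, 0, 0, 0, 0, 0.01, 0.6]'

```text
t: 37.05
ee_pos: [647.9, 36.3, 178.0]
orientation: [-2.073, -1.962, -0.4]
ft_force: [-0.1, 0.2, -1.1]
width: 70.0
grasp_force: 0.0
```

Request:
arm_command --rows '[0, 0, 0, 0, 0, -0.9, 1, 0, 0, 0, 0, 0, -0.9, 1, 0, 0, 0, 0, 0, -0.9, 1, 0, 0, 0, 0, 0, -0.9, 1]'

```text
t: 37.45
ee_pos: [646.0, 9.7, 244.2]
orientation: [-2.073, -1.961, -0.399]
ft_force: [-0.1, -0.7, -0.7]
width: 87.8
grasp_force: 0.0
```

Request:
arm_command --rows '[0, -0.121, 0, 0, 0, 0, 1, 0, -0.121, 0, 0, 0, 0, 1, 0, -0.121, 0, 0, 0, 0, 1, 0, -0.121, 0, 0, 0, 0, 1]'

```text
t: 37.85
ee_pos: [645.3, 12.5, 242.5]
orientation: [-2.276, -2.163, 0.003]
ft_force: [-0.3, -0.1, 0.3]
width: 87.8
grasp_force: 0.0
```

```bash
python3 ck.py;python3 c.py|head -6;python3 pl.py 545 499.5 120 9.3
```

```text
band bed [  1. 135.  40.] 98
band bed [-8. 76. 40.] 95
band bed [-5. 16. 40.] 96
0 40.0; 10 40.0; 20 40.0; 30 40.0; 40 40.0; 50 40.0; 60 40.0; 70 40.0; 80 39.0; 90 40.0; 100 40.0; 110 41.0; 120 41.0; 130 40.0; 140 41.0; 150 40.0; 160 39.0; 170 41.0; 210 40.0; 220 40.0; 230 41.0; 240 37.0; 300 -7.0; 310 0.0; 320 -5.0; 330 1.0; 37.9 [645.2  11.8 242.5]
top marker
px [369. 145.] n 338 ztop 53.0 rect 766 -253 28 115 2
px [416. 250.] n 269 ztop 73.0 rect 443 -385 44 15 89
band [545. 488.  39.] rect [543.8 498.6] [47. 63.] 9.3
side marker
px [331. 143.] n 70 ztop 71.0 rect 443 -385 47 14 88
38.0 [645.4  10.1 242.8] shift [ 6.037 -1.583  1.549] turn [-0.0007 -0.0007 -0.069 ]
```

Request:
arm_command --rows '[0, 0, 0, 0.862, -0.226, 0, 1, 0, 0, 0, 0.862, -0.226, 0, 1, 0, 0, 0, 0.862, -0.226, 0, 1]'

```text
t: 38.3
ee_pos: [631.0, 81.1, 243.4]
orientation: [-2.279, -2.159, -0.0]
ft_force: [0.6, 1.4, 0.2]
width: 87.8
grasp_force: 0.0
```

Request:
arm_command --rows '[0, 0, 0, 0.862, -0.226, 0, 1, 0, 0, 0, 0.862, -0.226, 0, 1, 0, 0, 0, 0.862, -0.226, 0, 1]'

```text
t: 38.6
ee_pos: [617.2, 150.5, 243.7]
orientation: [-2.279, -2.16, -0.0]
ft_force: [1.0, -1.1, -0.3]
width: 88.0
grasp_force: 0.0
```

Request:
arm_command --rows '[0, 0, 0, 0.862, -0.226, 0.2, 1, 0, 0, 0, 0.862, -0.226, 0.2, 1, 0, 0, 0, 0.862, -0.226, 0.2, 1]'

```text
t: 38.9
ee_pos: [602.8, 219.7, 226.8]
orientation: [-2.279, -2.16, 0.002]
ft_force: [-0.5, 0.2, -0.2]
width: 87.6
grasp_force: 0.0
```

Request:
arm_command --rows '[0, 0, 0, 0.862, -0.226, 0.3, 1, 0, 0, 0, 0.862, -0.226, 0.3, 1, 0, 0, 0, 0.862, -0.226, 0.3, 1]'

```text
t: 39.2
ee_pos: [588.8, 289.3, 202.7]
orientation: [-2.28, -2.16, 0.003]
ft_force: [0.2, -0.9, 0.1]
width: 88.1
grasp_force: 0.0
```

Request:
arm_command --rows '[0, 0, 0, 0.862, -0.226, 0.35, 1, 0, 0, 0, 0.862, -0.226, 0.35, 1, 0, 0, 0, 0.862, -0.226, 0.35, 1]'

```text
t: 39.5
ee_pos: [574.7, 359.0, 174.9]
orientation: [-2.28, -2.16, 0.003]
ft_force: [-0.4, -0.4, -0.1]
width: 88.0
grasp_force: 0.0
```

Request:
arm_command --rows '[0, 0, 0, 0.862, -0.226, 0.35, 1, 0, 0, 0, 0.862, -0.226, 0.35, 1, 0, 0, 0, 0.862, -0.226, 0.35, 1]'

```text
t: 39.8
ee_pos: [560.8, 428.7, 147.2]
orientation: [-2.28, -2.161, 0.002]
ft_force: [-0.0, -0.7, -0.5]
width: 87.7
grasp_force: 0.0
```

Request:
arm_command --rows '[0, 0, -0.069, 0.862, -0.226, 0.35, 1, 0, 0, -0.069, 0.862, -0.226, 0.35, 1, 0, 0, -0.069, 0.862, -0.226, 0.35, 1, 0, 0, -0.069, 0.862, -0.226, 0.35, 1]'

```text
t: 40.2
ee_pos: [547.6, 496.8, 120.6]
orientation: [2.036, 2.391, -0.0]
ft_force: [-0.2, -0.3, -0.2]
width: 87.5
grasp_force: 0.0
```

```bash
python3 wc.py; python3 pl.py 545 499.5 25 9.3
```

```text
40.2 [547.6 496.8 120.6] yawY 9.2
px [279. 237.] rect [546. 500.] [47. 60.] 8.6 z 37.6
40.25 [547.8 496.6 121. ] shift [ 0.041 -0.029  1.199] turn [ 0.0002  0.0001 -0.001 ]
```

Request:
arm_command --rows '[0, 0, 0, 0.035, -0.02, 0.6, 1, 0, 0, 0, 0.035, -0.02, 0.6, 1, 0, 0, 0, 0.035, -0.02, 0.6, 1]'

```text
t: 40.55
ee_pos: [544.5, 499.4, 72.1]
orientation: [-2.037, -2.392, 0.004]
ft_force: [0.6, -0.0, -0.7]
width: 87.9
grasp_force: 0.0
```

Request:
arm_command --rows '[0, 0, 0, 0, 0, 0.6, 1, 0, 0, 0, 0, 0, 0.6, 1, 0, 0, 0, 0, 0, 0.6, 1]'

```text
t: 40.85
ee_pos: [544.6, 501.0, 25.4]
orientation: [2.035, 2.393, -0.001]
ft_force: [0.1, -0.5, 0.5]
width: 87.9
grasp_force: 0.0
```

Request:
arm_command --rows '[0, 0, 0, 0, 0, 0, -1, 0, 0, 0, 0, 0, 0, -1, 0, 0, 0, 0, 0, 0, -1, 0, 0, 0, 0, 0, 0, -1, 0, 0, 0, 0, 0, 0, -1]'

```text
t: 41.35
ee_pos: [544.3, 501.6, 24.6]
orientation: [2.034, 2.394, 0.001]
ft_force: [-1.2, -0.6, 0.4]
width: 51.0
grasp_force: 0.0
```

Request:
arm_command --rows '[0, 0, 0, 0, 0, 0, -1, 0, 0, 0, 0, 0, 0, -1, 0, 0, 0, 0, 0, 0, -1]'

```text
t: 41.65
ee_pos: [544.2, 501.5, 24.3]
orientation: [2.034, 2.394, 0.0]
ft_force: [-0.1, 0.0, 2.6]
width: 46.0
grasp_force: 30.0
```

Request:
arm_command --rows '[0, 0, 0, 0, 0, -0.95, -1, 0, 0, 0, 0, 0, -0.95, -1, 0, 0, 0, 0, 0, -0.95, -1]'

```text
t: 41.95
ee_pos: [546.3, 503.3, 104.7]
orientation: [2.034, 2.393, 0.012]
ft_force: [1.2, 0.4, -1.1]
width: 45.3
grasp_force: 30.0
```

Request:
arm_command --rows '[0, 0, 0, -0.886, 0.05, -0.9, -1, 0, 0, 0, -0.886, 0.05, -0.9, -1, 0, 0, 0, -0.886, 0.05, -0.9, -1, 0, 0, 0, -0.886, 0.05, -0.9, -1]'

```text
t: 42.35
ee_pos: [559.8, 431.5, 171.9]
orientation: [-2.036, -2.392, -0.001]
ft_force: [-0.9, 0.3, -1.2]
width: 46.1
grasp_force: 30.0
```

Request:
arm_command --rows '[0, 0, 0, -0.886, 0.05, -0.9, -1, 0, 0, 0, -0.886, 0.05, -0.9, -1, 0, 0, 0, -0.886, 0.05, -0.9, -1, 0, 0, 0, -0.886, 0.05, -0.9, -1]'

```text
t: 42.75
ee_pos: [574.6, 363.1, 242.9]
orientation: [-2.035, -2.393, 0.001]
ft_force: [-0.1, 0.3, -1.2]
width: 45.8
grasp_force: 30.0
```

Request:
arm_command --rows '[0, 0, 0, -0.886, 0.05, 0, -1, 0, 0, 0, -0.886, 0.05, 0, -1, 0, 0, 0, -0.886, 0.05, 0, -1]'

```text
t: 43.05
ee_pos: [589.3, 292.2, 240.9]
orientation: [-2.035, -2.391, 0.007]
ft_force: [-0.7, 0.4, -0.7]
width: 46.2
grasp_force: 30.0
```

Request:
arm_command --rows '[0, 0, 0, -0.886, 0.05, 0, -1, 0, 0, 0, -0.886, 0.05, 0, -1, 0, 0, 0, -0.886, 0.05, 0, -1]'

```text
t: 43.35
ee_pos: [605.2, 223.6, 241.8]
orientation: [-2.035, -2.391, 0.004]
ft_force: [-0.1, 0.8, -1.4]
width: 45.4
grasp_force: 30.0
```

Request:
arm_command --rows '[0, 0, 0, -0.886, 0.05, 0, -1, 0, 0, 0, -0.886, 0.05, 0, -1, 0, 0, 0, -0.886, 0.05, 0, -1]'

```text
t: 43.65
ee_pos: [620.9, 154.8, 242.5]
orientation: [-2.035, -2.391, 0.002]
ft_force: [-1.2, 0.1, -1.5]
width: 45.8
grasp_force: 30.0
```

Request:
arm_command --rows '[0, 0, 0, -0.886, 0.05, 0, -1, 0, 0, 0, -0.886, 0.05, 0, -1, 0, 0, 0, -0.886, 0.05, 0, -1]'

```text
t: 43.95
ee_pos: [636.6, 85.8, 243.0]
orientation: [-2.035, -2.392, 0.001]
ft_force: [-0.5, 0.9, 0.3]
width: 45.6
grasp_force: 30.0
```

Request:
arm_command --rows '[0, 0, 0.069, -0.886, 0.05, 0, -1, 0, 0, 0.069, -0.886, 0.05, 0, -1, 0, 0, 0.069, -0.886, 0.05, 0, -1, 0, 0, 0.069, -0.886, 0.05, 0, -1]'

```text
t: 44.35
ee_pos: [651.5, 18.5, 243.3]
orientation: [-2.278, -2.161, 0.0]
ft_force: [0.6, -1.0, -0.6]
width: 45.8
grasp_force: 30.0
```

Request:
arm_command --rows '[0, 0.121, 0, 0, 0, 0, -1, 0, 0.121, 0, 0, 0, 0, -1, 0, 0.121, 0, 0, 0, 0, -1, 0, 0.121, 0, 0, 0, 0, -1]'

```text
t: 44.75
ee_pos: [651.2, 16.8, 243.0]
orientation: [-2.071, -1.96, -0.398]
ft_force: [-0.5, 0.4, -0.9]
width: 45.8
grasp_force: 30.0
```

```bash
python3 ht.py; python3 lane.py 0.5 302 26
```

```text
carton top rel TCP 13.4 => TCP above bottom 24.6 y range [-1. 28.]
[651.4  17.1 243.3] bed coords [  6.2 306.6  96.5] width 45.64581400401791
rot err (tool, units) [-0.0008  0.0003  0.0008]
shift units [-0.056 -0.069  0.882]
```

Request:
arm_command --rows '[0, 0, 0, -0.055, -0.075, 0.7, -1, 0, 0, 0, -0.055, -0.075, 0.7, -1, 0, 0, 0, -0.055, -0.075, 0.88, -1, 0, 0, 0, -0.055, -0.075, 0.88, -1]'

```text
t: 45.2
ee_pos: [647.2, 39.9, 176.9]
orientation: [-2.07, -1.963, -0.398]
ft_force: [-0.7, -0.3, -0.9]
width: 45.9
grasp_force: 30.0
```

Request:
arm_command --rows '[0, 0, 0, 0, 0, 0.01, 0.6, 0, 0, 0, 0, 0, 0.01, 0.6, 0, 0, 0, 0, 0, 0.01, 0.6, 0, 0, 0, 0, 0, 0.01, 0.6]'

```text
t: 45.6
ee_pos: [647.3, 38.6, 177.0]
orientation: [-2.073, -1.962, -0.4]
ft_force: [0.6, -1.0, -0.3]
width: 69.9
grasp_force: 0.0
```

Request:
arm_command --rows '[0, 0, 0, 0, 0, -0.9, 1, 0, 0, 0, 0, 0, -0.9, 1, 0, 0, 0, 0, 0, -0.9, 1, 0, 0, 0, 0, 0, -0.9, 1]'

```text
t: 46.0
ee_pos: [645.5, 12.0, 243.3]
orientation: [-2.073, -1.961, -0.399]
ft_force: [-0.2, 0.3, -0.5]
width: 87.6
grasp_force: 0.0
```

Request:
arm_command --rows '[0, -0.121, 0, 0, 0, 0, 1, 0, -0.121, 0, 0, 0, 0, 1, 0, -0.121, 0, 0, 0, 0, 1, 0, -0.121, 0, 0, 0, 0, 1]'

```text
t: 46.4
ee_pos: [644.7, 14.8, 241.6]
orientation: [-2.276, -2.163, 0.003]
ft_force: [0.0, -0.4, 0.0]
width: 87.7
grasp_force: 0.0
```

```bash
python3 ck.py;python3 - <<'E'
from h import *
im,P,T=cloud('top');blobs(im,P,(100,100,50),(130,255,255),500)
im,P,T=cloud('side');save(cv2.resize(im[100:300,150:400],None,fx=2.4,fy=2.4),'s2.png')
E
python3 pl.py 455 -168 120 -6
```

```text
band bed [ -0. 135.  41.] 100
band bed [-7. 76. 40.] 94
band bed [-5. 15. 40.] 96
0 39.0; 10 40.0; 20 39.0; 30 40.0; 40 41.0; 50 40.0; 60 40.0; 70 40.0; 80 41.0; 90 40.0; 100 40.0; 110 39.0; 120 40.0; 130 41.0; 140 40.0; 150 40.0; 160 40.0; 170 41.0; 210 40.0; 220 41.0; 230 40.0; 240 40.0; 250 41.0; 300 -7.0; 310 1.0; 320 -4.0; 330 0.0; 46.45 [644.6  14.  241.6]
px [347. 248.] n 904 ztop 11.0 rect 457 -150 218 69 84
46.55 [644.8  12.3 241.9] shift [-2.383 -2.243  1.524] turn [-0.0007 -0.0006  0.016 ]
```

View pics/s2.png

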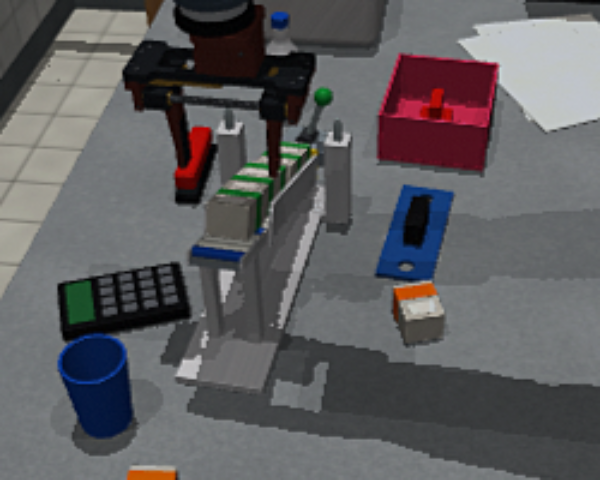

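All five cartons form a closed row, with the stack at px (205–305,145–240). Next is the cover.

Request:
arm_command --rows '[0, 0, 0, -0.794, -0.748, 0, 1, 0, 0, 0, -0.794, -0.748, 0, 1, 0, 0, 0, -0.794, -0.748, 0, 1, 0, 0, 0, -0.794, -0.748, 0, 1]'

```text
t: 46.95
ee_pos: [581.9, -49.3, 243.1]
orientation: [-2.284, -2.156, -0.001]
ft_force: [0.8, 0.6, 0.5]
width: 88.0
grasp_force: 0.0
```

Request:
arm_command --rows '[0, 0, 0, -0.794, -0.748, 0.7, 1, 0, 0, 0, -0.794, -0.748, 0.7, 1, 0, 0, 0, -0.794, -0.748, 0.7, 1, 0, 0, 0, -0.794, -0.748, 0.7, 1]'

```text
t: 47.35
ee_pos: [519.1, -108.5, 186.6]
orientation: [-2.283, -2.156, -0.0]
ft_force: [0.2, 0.1, 0.4]
width: 87.6
grasp_force: 0.0
```

Request:
arm_command --rows '[0, 0, 0.016, -0.794, -0.748, 0.7, 1, 0, 0, 0.016, -0.794, -0.748, 0.7, 1, 0, 0, 0.016, -0.794, -0.748, 0.7, 1, 0, 0, 0.016, -0.794, -0.748, 0.7, 1, 0, 0, 0.016, -0.794, -0.748, 0.7, 1]'

```text
t: 47.85
ee_pos: [458.6, -168.2, 132.4]
orientation: [2.332, 2.1, 0.003]
ft_force: [1.0, -0.7, -0.1]
width: 88.2
grasp_force: 0.0
```

```bash
python3 - <<'E'
from h import *
im,P,T=cloud('wrist');save(im,'w4.png');np.save('P.npy',P)
h=cv2.cvtColor(im,cv2.COLOR_RGB2HSV);m=(cv2.inRange(h,(100,100,40),(130,255,255))>0)&(P[...,2]<15)
r=cv2.minAreaRect(P[m][:,:2].astype(np.float32));print('plate',r)
k=(P[...,2]>32)&(P[...,2]<44)&(np.hypot(P[...,0]-r[0][0],P[...,1]-r[0][1])<45)
print('handle',cv2.minAreaRect(P[k][:,:2].astype(np.float32)),np.median(P[k][:,2]))
E
python3 pl.py 455 -168 26 -6
```

```text
plate ((455.0332336425781, -168.4739990234375), (184.10934448242188, 70.98560333251953), 83.72319030761719)
handle ((455.2435607910156, -168.0663299560547), (60.16222381591797, 23.806289672851562), 82.93457794189453) 38.267862088783275
47.9 [ 458.5 -168.   132.4] shift [-0.003 -0.048  1.33 ] turn [0.0011 0.0002 0.0002]
```

View pics/w4.png

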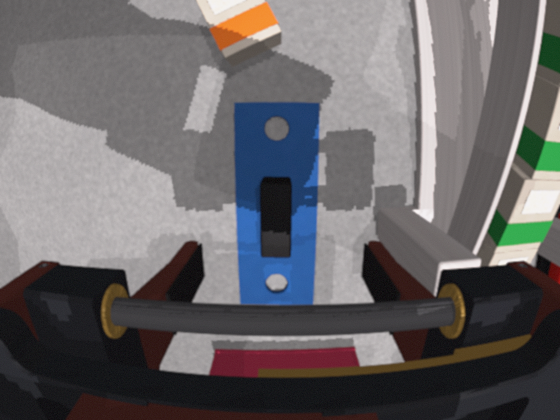

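```bash
cat > pins.py <<'E'
from h import *
import sys
X=np.array([.9984,-.0575]);Yl=np.array([.0575,.9984]);S=np.array([632.,-210])
acc=[]
for n in sys.argv[1:]:
    im,P,T=cloud(n);q=P[...,:2]-S;a=q@X;b=q@Yl
    for sg in(-1,1):
        near=(abs(a-sg*70)<35)&(abs(b)<45)
        for nm,lo,hi in(('posttop',117,133),('pin',140,165)):
            t=P[near&(P[...,2]>lo)&(P[...,2]<hi)]
            if len(t)>6:
                r=cv2.minAreaRect(t[:,:2].astype(np.float32));print(n,sg,nm,len(t),'mean',t.mean(0).round(1),'rect',np.round(r[0],1),np.round(r[1]),'zmax',t[:,2].max().round(1))
E
python3 pins.py top side wrist
```

```text
top -1 posttop 42 mean [ 567.2 -190.3  124.6] rect [ 566.9 -191.7] [29. 14.] zmax 130.5
top -1 pin 11 mean [ 559.2 -190.7  150.5] rect [ 559.2 -190.9] [8. 7.] zmax 157.6
top 1 posttop 100 mean [ 696.3 -200.5  125.1] rect [ 697.8 -201.2] [30. 31.] zmax 132.7
top 1 pin 15 mean [ 696.1 -200.4  149.6] rect [ 696.5 -201. ] [8. 8.] zmax 156.5
side -1 posttop 73 mean [ 557.3 -185.1  123.9] rect [ 557.9 -188.4] [33. 30.] zmax 132.8
side -1 pin 16 mean [ 557.3 -188.4  146.6] rect [ 557.  -188.8] [ 8. 10.] zmax 154.6
side 1 posttop 68 mean [ 696.2 -195.7  123.6] rect [ 697.7 -197.5] [31. 32.] zmax 132.5
side 1 pin 16 mean [ 697.3 -198.3  147.3] rect [ 697.2 -199.1] [8. 8.] zmax 155.6
wrist -1 posttop 675 mean [ 556.2 -180.5  121.8] rect [ 557.  -181.1] [36. 19.] zmax 125.3
```

The view shows the cover's handle at px (276,217) and the near post at about px (430,240). Gripping across the 24 mm side would bring the gripper body against that post. I'll grip along the 60 mm length instead, so I turn the tool by 90° first.

Request:
arm_command --rows '[0, 0, -0.166, 0, -0.04, 0, 1, 0, 0, -0.166, 0, -0.04, 0, 1, 0, 0, -0.166, 0, -0.04, 0, 1, 0, 0, -0.166, 0, -0.04, 0, 1]'

```text
t: 48.45
ee_pos: [453.4, -167.6, 131.7]
orientation: [1.706, 2.637, 0.0]
ft_force: [0.0, -0.3, 0.2]
width: 87.8
grasp_force: 0.0
```

Request:
arm_command --rows '[0, 0, -0.166, 0, 0, 0, 1, 0, 0, -0.166, 0, 0, 0, 1, 0, 0, -0.166, 0, 0, 0, 1, 0, 0, -0.166, 0, 0, 0, 1]'

```text
t: 48.85
ee_pos: [453.4, -167.6, 131.7]
orientation: [0.968, 2.987, 0.0]
ft_force: [-0.4, 0.1, -0.1]
width: 87.6
grasp_force: 0.0
```

Request:
arm_command --rows '[0, 0, -0.166, 0, 0, 0, 1, 0, 0, -0.166, 0, 0, 0, 1, 0, 0, -0.166, 0, 0, 0, 1, 0, 0, -0.166, 0, 0, 0, 1, 0, 0, -0.166, 0, 0, 0, 1]'

```text
t: 49.35
ee_pos: [453.4, -167.6, 131.6]
orientation: [0.173, 3.136, -0.0]
ft_force: [-0.2, -0.0, 0.7]
width: 87.3
grasp_force: 0.0
```

```bash
python3 pl.py 455.2 -168.2 28 83.5;python3 -c "
from h import *;print(ctrl.get_obs()['qpos'])"
```

```text
49.35 [ 453.4 -167.6  131.6] shift [-0.022 -0.005  1.295] turn [-0.0001  0.0003  0.001 ]
[-3.78773271e-01  3.90011427e-01  2.01382073e+00  1.20759267e-04
  7.36703514e-01 -1.83946996e+00]
```

Request:
arm_command --rows '[0, 0, 0, -0.022, 0, 0.65, 1, 0, 0, 0, -0.022, 0, 0.65, 1, 0, 0, 0, -0.022, 0, 0.65, 1]'

```text
t: 49.65
ee_pos: [453.6, -167.5, 78.7]
orientation: [-0.176, -3.133, -0.002]
ft_force: [0.4, -0.3, -0.3]
width: 87.8
grasp_force: 0.0
```

Request:
arm_command --rows '[0, 0, 0, 0, 0, 0.635, 1, 0, 0, 0, 0, 0, 0.635, 1, 0, 0, 0, 0, 0, 0.635, 1]'

```text
t: 49.95
ee_pos: [454.8, -168.2, 29.3]
orientation: [-0.176, -3.136, -0.0]
ft_force: [0.1, 0.1, -0.5]
width: 87.8
grasp_force: 0.0
```

Request:
arm_command --rows '[0, 0, 0, 0, 0, 0, -1, 0, 0, 0, 0, 0, 0, -1, 0, 0, 0, 0, 0, 0, -1, 0, 0, 0, 0, 0, 0, -1, 0, 0, 0, 0, 0, 0, -1]'

```text
t: 50.45
ee_pos: [454.7, -168.2, 29.3]
orientation: [0.175, 3.136, -0.0]
ft_force: [-0.7, 0.8, 9.5]
width: 59.8
grasp_force: 30.0
```

Request:
arm_command --rows '[0, 0, 0, 0, 0, 0, -1, 0, 0, 0, 0, 0, 0, -1]'

```text
t: 50.65
ee_pos: [454.7, -168.2, 29.3]
orientation: [0.175, 3.136, -0.0]
ft_force: [-0.9, 1.1, 8.4]
width: 59.8
grasp_force: 30.0
```

Request:
arm_command --rows '[0, 0, 0, 0, 0, -0.9, -1, 0, 0, 0, 0, 0, -0.9, -1, 0, 0, 0, 0, 0, -0.9, -1, 0, 0, 0, 0, 0, -0.9, -1]'

```text
t: 51.05
ee_pos: [454.3, -168.0, 100.5]
orientation: [0.175, 3.136, -0.0]
ft_force: [-0.4, -0.0, -2.7]
width: 59.6
grasp_force: 30.0
```

Request:
arm_command --rows '[0, 0, 0, 0, 0, -0.9, -1, 0, 0, 0, 0, 0, -0.9, -1, 0, 0, 0, 0, 0, -0.9, -1, 0, 0, 0, 0, 0, -0.9, -1]'

```text
t: 51.45
ee_pos: [453.7, -167.8, 171.2]
orientation: [-0.175, -3.135, -0.001]
ft_force: [-0.9, -0.3, -2.0]
width: 59.9
grasp_force: 30.0
```

Request:
arm_command --rows '[0, 0, 0, 0, 0, -0.9, -1, 0, 0, 0, 0, 0, -0.9, -1, 0, 0, 0, 0, 0, -0.9, -1, 0, 0, 0, 0, 0, -0.9, -1]'

```text
t: 51.85
ee_pos: [453.4, -167.7, 242.4]
orientation: [-0.175, -3.134, -0.001]
ft_force: [-0.4, -0.5, -2.1]
width: 59.9
grasp_force: 30.0
```

```bash
python3 pins.py top side; python3 pl.py 627 -194.5 240 -3.5
```

```text
top -1 posttop 84 mean [ 559.1 -187.9  125.4] rect [ 558.8 -190.7] [28. 29.] zmax 130.4
top -1 pin 15 mean [ 557.4 -190.8  149.4] rect [ 557.7 -191.6] [ 9. 10.] zmax 158.2
top 1 posttop 98 mean [ 696.2 -200.2  125.3] rect [ 697.8 -201.1] [29. 30.] zmax 130.5
top 1 pin 15 mean [ 696.1 -200.3  149.6] rect [ 696.5 -201. ] [9. 8.] zmax 158.7
side -1 posttop 70 mean [ 557.5 -185.4  123.7] rect [ 558.3 -188.2] [36. 30.] zmax 132.4
side -1 pin 17 mean [ 557.6 -189.   145.9] rect [ 556.1 -189.4] [10.  8.] zmax 153.4
side 1 posttop 73 mean [ 696.2 -195.8  124. ] rect [ 696.9 -199.3] [33. 31.] zmax 132.8
side 1 pin 17 mean [ 696.6 -196.3  148.1] rect [ 697.  -196.3] [ 8. 10.] zmax 156.5
51.95 [ 453.  -167.5  242. ] shift [-2.199 -0.093  0.015] turn [-0.0007 -0.0013  0.484 ]
```

Request:
arm_command --rows '[0, 0, 0.161, 0, 0, 0, -1, 0, 0, 0.161, 0, 0, 0, -1, 0, 0, 0.161, 0, 0, 0, -1, 0, 0, 0.161, 0, 0, 0, -1]'

```text
t: 52.35
ee_pos: [453.4, -167.7, 242.3]
orientation: [-0.961, -2.987, -0.0]
ft_force: [-0.2, -0.3, -2.1]
width: 59.9
grasp_force: 30.0
```

Request:
arm_command --rows '[0, 0, 0.161, 0, 0, 0, -1, 0, 0, 0.161, 0, 0, 0, -1, 0, 0, 0.161, 0, 0, 0, -1, 0, 0, 0.161, 0, 0, 0, -1]'

```text
t: 52.75
ee_pos: [453.4, -167.7, 242.3]
orientation: [-1.678, -2.652, 0.001]
ft_force: [0.1, -0.5, -1.3]
width: 59.4
grasp_force: 30.0
```

Request:
arm_command --rows '[0, 0, 0.162, 0, 0, 0, -1, 0, 0, 0.162, 0, 0, 0, -1, 0, 0, 0.162, 0, 0, 0, -1, 0, 0, 0.162, 0, 0, 0, -1]'

```text
t: 53.15
ee_pos: [453.4, -167.7, 242.3]
orientation: [-2.291, -2.144, 0.002]
ft_force: [-0.4, -0.4, -1.5]
width: 59.4
grasp_force: 30.0
```

Request:
arm_command --rows '[0, 0, 0, -0.07, 0.73, 0, -1, 0, 0, 0, -0.07, 0.73, 0, -1, 0, 0, 0, -0.07, 0.73, 0, -1]'

```text
t: 53.45
ee_pos: [512.9, -177.2, 242.4]
orientation: [-2.286, -2.152, 0.002]
ft_force: [-0.5, -0.5, -1.7]
width: 59.7
grasp_force: 30.0
```

Request:
arm_command --rows '[0, 0, 0, -0.07, 0.73, 0, -1, 0, 0, 0, -0.07, 0.73, 0, -1, 0, 0, 0, -0.07, 0.73, 0, -1]'

```text
t: 53.75
ee_pos: [570.2, -186.3, 243.1]
orientation: [-2.287, -2.152, 0.001]
ft_force: [0.2, 1.1, -2.7]
width: 59.7
grasp_force: 30.0
```

Request:
arm_command --rows '[0, 0, 0, -0.07, 0.73, 0, -1, 0, 0, 0, -0.07, 0.73, 0, -1, 0, 0, 0, -0.07, 0.73, 0, -1, 0, 0, 0, -0.07, 0.73, 0, -1]'

```text
t: 54.15
ee_pos: [626.4, -195.3, 243.8]
orientation: [-2.287, -2.151, 0.002]
ft_force: [-0.7, 1.0, -2.2]
width: 59.8
grasp_force: 30.0
```

```bash
cat > cv.py <<'E'
from h import *
im,P,T=cloud('wrist');save(im,'w5.png')
o=ctrl.get_obs();z=o['ee_pos'][2]
h=cv2.cvtColor(im,cv2.COLOR_RGB2HSV);m=(cv2.inRange(h,(100,100,40),(130,255,255))>0)&(abs(P[...,2]-z+24)<12)&(np.hypot(P[...,0]-o['ee_pos'][0],P[...,1]-o['ee_pos'][1])<110)
q=P[m];r=cv2.minAreaRect(q[:,:2].astype(np.float32));print('plate(part)',np.round(r[0],1),np.round(r[1]),round(r[2],1),'z',np.median(q[:,2]).round(1))
A=np.c_[q[:,:2]-q[:,:2].mean(0),np.ones(len(q))];print('slopes',np.linalg.lstsq(A,q[:,2],rcond=None)[0].round(3))
E
python3 cv.py; python3 pl.py 627 -194.5 156 -3.5; python3 pins.py wrist
```

```text
plate(part) [ 628.5 -192.5] [ 68. 184.] 86.6 z 219.8
slopes [-4.00000e-03  3.00000e-03  2.19785e+02]
54.2 [ 626.5 -195.3  244.1] shift [0.01  0.008 1.101] turn [-0.0006 -0.0001 -0.0001]
```

View pics/w5.png

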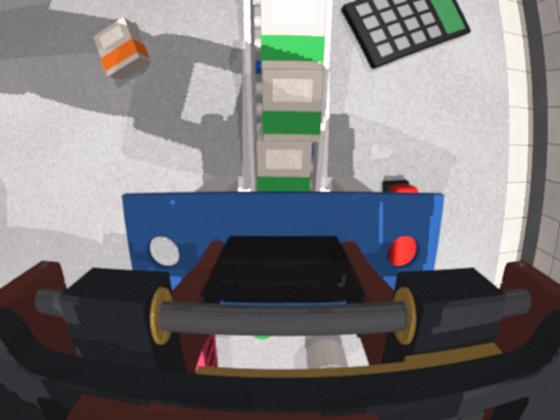

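The view shows the plate level with its holes at px (164,251) and (402,251), but the pins are hidden under it. I'll lower it to just above the pins and check.

Request:
arm_command --rows '[0, 0, 0, -0.01, 0.006, 0.7, -1, 0, 0, 0, -0.01, 0.006, 0.7, -1, 0, 0, 0, -0.01, 0.006, 0.7, -1, 0, 0, 0, -0.01, 0.006, 0.7, -1]'

```text
t: 54.65
ee_pos: [629.0, -196.6, 189.8]
orientation: [2.288, 2.152, 0.001]
ft_force: [0.1, -0.6, -1.9]
width: 59.8
grasp_force: 30.0
```

```bash
python3 cv.py; python3 pl.py 627 -196 154 -3.5; python3 - <<'E'
from h import *
im,P,T=cloud('wrist');a=cv2.resize(im[190:300,110:210],None,fx=4,fy=4);b=cv2.resize(im[190:300,360:460],None,fx=4,fy=4);save(np.hstack([a,b]),'w6.png')
E
```

```text
plate(part) [ 631.3 -193.7] [ 67. 184.] 86.6 z 165.8
slopes [-1.00000e-03  2.00000e-03  1.65718e+02]
54.7 [ 629.5 -196.7  190.3] shift [ 0.007 -0.033  0.454] turn [ 0.0007  0.0002 -0.0001]
```

View pics/w6.png

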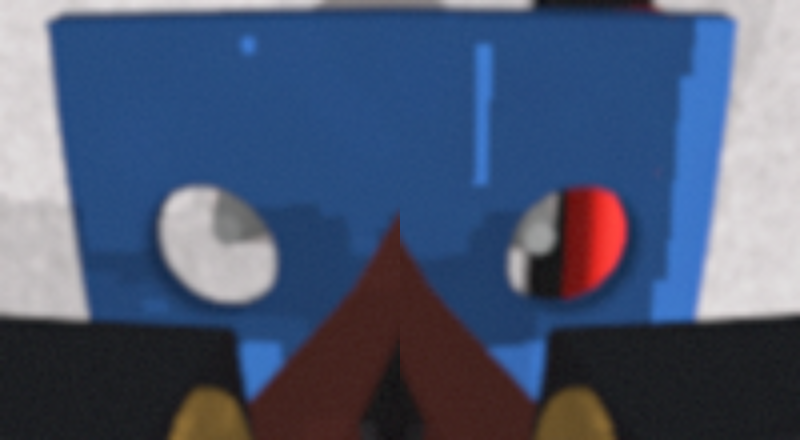

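The pin tips show through both holes: left pin at px (167,246) against hole centre (164,251), right pin at px (395,249) against hole centre (402,250). I'll cast rays to get the offset.

```bash
python3 - <<'E'
from h import *
o=ctrl.get_obs();p=ctrl.camera_params('wrist');K=p['camera_matrix']
T=np.eye(4);T[:3,:3]=R.from_rotvec(o['orientation']).as_matrix();T[:3,3]=o['ee_pos'];T=T@p['tool_from_camera']
def ray(u,v,z):
    x,y=(u-K[0,2])/K[0,0],(v-K[1,2])/K[1,1];r=np.hypot(x,y);d=np.array([x/r*np.sin(r),y/r*np.sin(r),np.cos(r)]);d=T[:3,:3]@d
    return (T[:3,3]+d*(z-T[2,3])/d[2])[:2]
zu=o['ee_pos'][2]-29.3
for nm,h,pn in(('L',(164.2,251.2),(167,246.3)),('R',(402,250.5),(395,249.3))):
    H=ray(*h,zu+4)
    for zp in(153,155): print(nm,'hole',H.round(1),'pin',ray(*pn,zp).round(1),'d',(ray(*pn,zp)-H).round(1))
E
```

```text
L hole [ 563.2 -190.6] pin [ 560.4 -192.1] d [-2.7 -1.4]
L hole [ 563.2 -190.6] pin [ 561.2 -191.3] d [-1.9 -0.7]
R hole [ 701.  -198.7] pin [ 701.  -202.7] d [-0.1 -4. ]
R hole [ 701.  -198.7] pin [ 700.3 -201.8] d [-0.8 -3.1]
```

Request:
arm_command --rows '[0, 0, 0.004, -0.027, -0.018, 0, -1, 0, 0, 0.004, -0.027, -0.018, 0, -1, 0, 0, 0.004, -0.027, -0.018, 0.1, -1, 0, 0, 0.004, -0.027, -0.018, 0.2, -1, 0, 0, 0.004, -0.027, -0.018, 0.25, -1]'

```text
t: 55.25
ee_pos: [626.4, -198.2, 166.9]
orientation: [-2.301, -2.137, 0.001]
ft_force: [0.6, 0.4, -2.6]
width: 59.9
grasp_force: 30.0
```

Request:
arm_command --rows '[0, 0, 0, 0, 0, 0.05, -1, 0, 0, 0, 0, 0, 0.1, -1, 0, 0, 0, 0, 0, 0.1, -1]'

```text
t: 55.55
ee_pos: [626.8, -198.3, 159.6]
orientation: [-2.301, -2.137, 0.001]
ft_force: [-0.3, -0.8, -1.7]
width: 59.7
grasp_force: 30.0
```

```bash
python3 pl.py 627 -196 154 -3.5;python3 cv.py
```

```text
55.55 [ 626.8 -198.3  159.6] shift [0.029 0.001 0.07 ] turn [-0.0004 -0.0001 -0.004 ]
plate(part) [ 629.  -195.4] [ 67. 184.] 85.8 z 135.6
slopes [-3.00000e-03 -1.00000e-03  1.35528e+02]
```

Request:
arm_command --rows '[0, 0, 0, 0, 0, 0.04, -1, 0, 0, 0, 0, 0, 0.065, -1, 0, 0, 0, 0, 0, 0.065, -1]'

```text
t: 55.9
ee_pos: [627.0, -198.4, 154.9]
orientation: [-2.302, -2.138, 0.0]
ft_force: [0.2, -0.2, -2.9]
width: 59.8
grasp_force: 30.0
```

Request:
arm_command --rows '[0, 0, 0, 0, 0, 0.01, -1, 0, 0, 0, 0, 0, 0.01, -1]'

```text
t: 56.1
ee_pos: [627.2, -198.5, 154.4]
orientation: [2.302, 2.138, 0.0]
ft_force: [0.0, -0.1, -1.8]
width: 59.6
grasp_force: 30.0
```

Request:
arm_command --rows '[0, 0, 0, 0, 0, 0.02, -1, 0, 0, 0, 0, 0, 0.02, -1]'

```text
t: 56.3
ee_pos: [627.3, -198.5, 154.4]
orientation: [2.302, 2.138, 0.0]
ft_force: [-4.0, 1.5, 8.9]
width: 60.4
grasp_force: 30.0
```

Request:
arm_command --rows '[0, 0, 0, 0, 0, 0.015, -1, 0, 0, 0, 0, 0, 0.015, -1]'

```text
t: 56.5
ee_pos: [627.2, -198.5, 154.3]
orientation: [2.301, 2.138, 0.0]
ft_force: [-6.1, 2.6, 15.7]
width: 59.7
grasp_force: 30.0
```

Request:
arm_command --rows '[0, 0, 0, 0, 0, -0.02, 0.75, 0, 0, 0, 0, 0, -0.02, 0.75, 0, 0, 0, 0, 0, -0.02, 0.75, 0, 0, 0, 0, 0, -0.02, 0.75]'

```text
t: 56.9
ee_pos: [627.1, -198.5, 152.9]
orientation: [-2.302, -2.138, 0.0]
ft_force: [-0.8, 0.8, -0.2]
width: 76.5
grasp_force: 0.0
```

Request:
arm_command --rows '[0, 0, 0, 0, 0, -0.8, 0.75, 0, 0, 0, 0, 0, -0.8, 0.75, 0, 0, 0, 0, 0, -0.8, 0.75]'

```text
t: 57.2
ee_pos: [628.8, -199.1, 220.0]
orientation: [2.298, 2.135, 0.004]
ft_force: [0.1, 1.2, -0.3]
width: 76.9
grasp_force: 0.0
```

Request:
arm_command --rows '[0, 0, 0, -0.3, 0, -0.7, -1, 0, 0, 0, -0.3, 0, -0.7, -1, 0, 0, 0, -0.3, 0, -0.7, -1]'

```text
t: 57.5
ee_pos: [626.0, -223.3, 274.0]
orientation: [2.301, 2.135, 0.002]
ft_force: [0.2, -0.2, -0.2]
width: 56.4
grasp_force: 0.0
```

```bash
cat > lv.py <<'E'
from h import *
o=ctrl.get_obs();print(o['t'],o['ee_pos'].round(1),R.from_rotvec(o['orientation']).as_matrix().round(3).tolist())
for n in('wrist','top','side'):
    im,P,T=cloud(n)
    print(n)
    h=cv2.cvtColor(im,cv2.COLOR_RGB2HSV);g=(cv2.inRange(h,(45,80,40),(85,255,255))>0)&(np.hypot(P[...,0]-615,P[...,1]+320)<80)
    if g.sum():
        q=P[g];print('knob n',g.sum(),'mean',q.mean(0).round(1),'zmax',q[:,2].max().round(1),'ext',np.ptp(q,0).round())
    b=(P[...,2]>20)&(P[...,2]<30)&(np.hypot(P[...,0]-615,P[...,1]+320)<60)
    if b.sum()>20: print('base',[np.round(v,1).tolist() for v in cv2.minAreaRect(P[b][:,:2].astype(np.float32))],b.sum())
    b=(P[...,2]>35)&(P[...,2]<80)&(np.hypot(P[...,0]-615,P[...,1]+320)<60)&~g
    if b.sum()>5: print('rod',P[b].mean(0).round(1),b.sum())
    if n=='wrist':save(im,'w7.png')
    blobs(im,P,(100,100,50),(130,255,255),150)
E
python3 lv.py
```

```text
57.5 [ 626.  -223.3  274. ] [[0.075, 0.997, 0.003], [0.997, -0.075, -0.001], [-0.001, 0.003, -1.0]]
wrist
knob n 362 mean [ 598.3 -323.2  105.4] zmax 111.2 ext [22. 23. 30.]
base [[622.0, -333.9], [50.9, 70.8], 75.9] 1422
rod [ 613.3 -328.4   56.3] 175
px [282. 176.] n 11922 ztop 132.0 rect 630 -197 70 184 85
top
px [226. 145.] n 402 ztop 97.0 rect 762 180 66 67 90
px [354. 181.] n 978 ztop 135.0 rect 628 -196 70 183 85
side
knob n 39 mean [ 596.6 -319.4   99.8] zmax 111.8 ext [ 97.  18. 114.]
rod [ 603.1 -326.7   73.1] 11
px [193.  39.] n 4304 ztop 12.0 rect 1458 -2129 534 59 0
px [555.  30.] n 618 ztop 60.0 rect -373 -1049 2410 71 67
px [291.  29.] n 883 ztop -20.0 rect 696 -1140 135 2061 6
px [345.  22.] n 1368 ztop -22.0 rect 445 -1853 612 404 90
px [269. 155.] n 577 ztop 133.0 rect 627 -195 76 184 86
px [190. 259.] n 921 ztop 94.0 rect 762 181 68 70 16
```

View pics/w7.png

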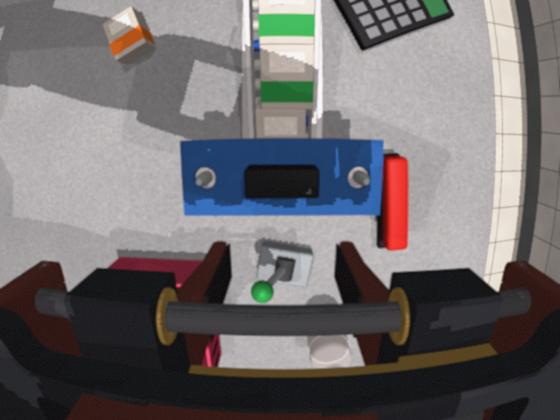

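The cover sits flat with both pins through it (px 205,178 and 358,178), and the lever knob is at px (262,291). I'll position the closed fingers on the knob's −x side.

```bash
python3 pl.py 543 -313 98 -14
```

```text
57.65 [ 624.3 -221.7  270.8] shift [-1.215 -0.923  2.162] turn [-0.001  -0.0003  0.0543]
```

Request:
arm_command --rows '[0, 0, 0, -0.61, -0.46, 0, -1, 0, 0, 0, -0.61, -0.46, 0, -1, 0, 0, 0, -0.61, -0.46, 0, -1]'

```text
t: 57.95
ee_pos: [583.5, -268.9, 271.5]
orientation: [-2.302, -2.134, 0.002]
ft_force: [0.4, 0.8, 0.0]
width: 20.3
grasp_force: 0.0
```

Request:
arm_command --rows '[0, 0, 0.054, -0.605, -0.46, 0.5, -1, 0, 0, 0.054, -0.605, -0.46, 0.5, -1, 0, 0, 0.054, -0.605, -0.46, 0.5, -1, 0, 0, 0.054, -0.605, -0.46, 0.5, -1]'

```text
t: 58.35
ee_pos: [545.2, -313.5, 232.8]
orientation: [-2.473, -1.936, -0.001]
ft_force: [0.1, 0.2, 0.0]
width: 0.2
grasp_force: 0.0
```

```bash
python3 pl.py 543 -313 98 -14; python3 lv.py | grep -E "wrist|top|side|knob|base"
```

```text
58.35 [ 545.2 -313.5  232.8] shift [-0.002 -0.027  1.686] turn [-0.0002 -0.0003  0.0007]
wrist
knob n 605 mean [ 597.  -323.6  105.5] zmax 111.3 ext [43. 98. 35.]
base [[622.6, -333.4], [50.1, 70.5], 75.4] 1777
px [337.  56.] n 14815 ztop 132.0 rect 629 -198 70 184 86
top
knob n 55 mean [ 595.7 -324.3  107.6] zmax 115.7 ext [21. 22. 23.]
base [[620.3, -333.3], [50.5, 69.4], 76.2] 250
px [226. 145.] n 426 ztop 97.0 rect 762 180 66 67 89
px [356. 186.] n 1301 ztop 136.0 rect 628 -197 70 183 86
side
knob n 40 mean [ 597.1 -319.6  100.3] zmax 110.6 ext [ 97.  19. 112.]
px [199.  36.] n 4828 ztop 20.0 rect 1325 -2130 67 786 90
px [552.  39.] n 1218 ztop 54.0 rect -360 -1058 2399 109 67
px [347.  22.] n 1271 ztop -23.0 rect 526 -1252 1860 337 83
px [281.  36.] n 161 ztop -117.0 rect 852 -1978 35 367 9
px [268. 155.] n 583 ztop 132.0 rect 628 -196 75 184 86
px [190. 259.] n 915 ztop 94.0 rect 762 181 69 68 72
```

Request:
arm_command --rows '[0, 0, 0, 0, -0.02, 0.84, -1, 0, 0, 0, 0, -0.02, 0.84, -1, 0, 0, 0, 0, -0.02, 0.84, -1]'

```text
t: 58.8
ee_pos: [542.4, -311.9, 163.7]
orientation: [-2.47, -1.935, 0.002]
ft_force: [0.4, -0.7, -0.9]
width: 0.4
grasp_force: 0.0
```

Request:
arm_command --rows '[0, 0, 0, 0, 0, 0.84, -1, 0, 0, 0, 0, 0, 0.84, -1, 0, 0, 0, 0, 0, 0.84, -1]'

```text
t: 59.1
ee_pos: [543.0, -312.7, 97.7]
orientation: [-2.472, -1.935, 0.001]
ft_force: [-0.3, 0.2, -0.4]
width: 0.0
grasp_force: 0.0
```

Request:
arm_command --rows '[0, 0, 0, 0, 0.15, 0, -1, 0, 0, 0, 0, 0.3, 0, -1, 0, 0, 0, 0, 0.4, 0, -1, 0, 0, 0, 0, 0.5, 0, -1, 0, 0, 0, 0, 0.6, 0, -1]'

```text
t: 59.6
ee_pos: [590.7, -325.4, 99.4]
orientation: [2.474, 1.935, 0.0]
ft_force: [-1.3, 0.5, 1.2]
width: 0.5
grasp_force: 0.6
```

Request:
arm_command --rows '[0, 0, 0, 0, 0.1, 0, -1, 0, 0, 0, 0, 0.2, 0, -1, 0, 0, 0, 0, 0.3, 0, -1, 0, 0, 0, 0, 0.35, 0, -1, 0, 0, 0, 0, 0.38, 0, -1]'

```text
t: 60.1
ee_pos: [619.6, -332.5, 98.5]
orientation: [-2.474, -1.935, 0.0]
ft_force: [-1.0, 0.6, 0.0]
width: 0.8
grasp_force: 0.4
```

```bash
python3 pl.py 632 -336 98 -14; python3 lv.py | grep -E "^wrist|^top|^side|knob|base"
```

```text
60.1 [ 619.6 -332.5   98.5] shift [-0.005  0.162  0.006] turn [-0.0001 -0.      0.0003]
wrist
knob n 859 mean [ 642.5 -321.9  105.9] zmax 165.7 ext [44. 96. 89.]
base [[622.4, -333.4], [49.5, 70.6], 75.5] 4551
top
base [[622.8, -324.5], [32.3, 70.9], 77.0] 174
side
knob n 35 mean [ 643.1 -329.6  100.6] zmax 112.9 ext [ 49.  16. 114.]
```

Moving nicely at about 1 N. I'll continue in small steps until the force rises at the end stop.

Request:
arm_command --rows '[0, 0, 0, 0, 0.05, 0, -1, 0, 0, 0, 0, 0.1, 0, -1, 0, 0, 0, 0, 0.1, 0, -1]'

```text
t: 60.55
ee_pos: [627.6, -334.5, 98.9]
orientation: [2.474, 1.935, 0.001]
ft_force: [0.0, -0.1, -0.3]
width: 0.5
grasp_force: 0.0
```

Request:
arm_command --rows '[0, 0, 0, 0, 0.05, 0, -1, 0, 0, 0, 0, 0.05, 0, -1]'

```text
t: 60.75
ee_pos: [631.4, -335.4, 98.8]
orientation: [2.474, 1.935, 0.0]
ft_force: [-0.6, 1.0, -0.8]
width: 0.6
grasp_force: 0.0
```

Request:
arm_command --rows '[0, 0, 0, 0, 0.04, 0, -1, 0, 0, 0, 0, 0.04, 0, -1]'

```text
t: 60.95
ee_pos: [634.4, -336.1, 98.8]
orientation: [2.474, 1.935, 0.0]
ft_force: [0.4, 0.5, -0.1]
width: 0.4
grasp_force: 0.1
```

```bash
python3 lv.py | grep -E "^wrist|^top|^side|knob|base"
```

```text
wrist
knob n 1024 mean [ 657.1 -328.6  101.6] zmax 166.0 ext [ 59. 104.  89.]
base [[622.4, -333.4], [50.0, 70.2], 75.7] 4449
top
base [[622.8, -324.2], [31.4, 70.1], 76.4] 166
side
knob n 36 mean [ 657.4 -333.9   94.9] zmax 107.4 ext [ 34.  19. 109.]
```

View pics/w7.png

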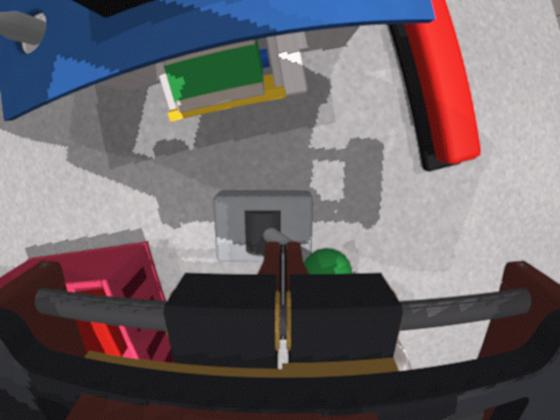

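The knob (px 328,263) is well over, at about +36 mm. I'll push on to the hard stop.

Request:
arm_command --rows '[0, 0, 0, 0, 0.03, 0, -1, 0, 0, 0, 0, 0.06, 0, -1, 0, 0, 0, 0, 0.06, 0, -1]'

```text
t: 61.4
ee_pos: [636.9, -336.8, 98.6]
orientation: [-2.471, -1.933, 0.004]
ft_force: [-9.0, 1.4, 5.0]
width: 0.3
grasp_force: 4.1
```

Request:
arm_command --rows '[0, 0, 0, 0, 0.04, 0, -1, 0, 0, 0, 0, 0.04, 0, -1]'

```text
t: 61.6
ee_pos: [637.3, -336.9, 98.5]
orientation: [-2.467, -1.93, 0.009]
ft_force: [-18.6, 3.9, 12.7]
width: 0.3
grasp_force: 9.4
```

Hard stop reached. Back off, rise and check everything.

Request:
arm_command --rows '[0, 0, 0, 0, -0.5, 0, -1, 0, 0, 0, 0, -0.5, 0, -1, 0, 0, 0, 0, -0.5, 0, -1]'

```text
t: 61.9
ee_pos: [603.0, -328.5, 99.2]
orientation: [2.475, 1.934, 0.001]
ft_force: [0.3, -0.6, 0.4]
width: 0.3
grasp_force: 0.0
```

Request:
arm_command --rows '[0, 0, 0, 0, 0, -0.95, -1, 0, 0, 0, 0, 0, -0.95, -1, 0, 0, 0, 0, 0, -0.95, -1]'

```text
t: 62.2
ee_pos: [607.0, -330.3, 180.2]
orientation: [2.467, 1.93, 0.006]
ft_force: [-0.1, -0.3, 0.3]
width: 0.0
grasp_force: 0.0
```

Request:
arm_command --rows '[0, 0, 0, -0.8, -0.8, -0.8, -1, 0, 0, 0, -0.8, -0.8, -0.8, -1, 0, 0, 0, -0.8, -0.8, -0.8, -1, 0, 0, 0, -0.8, -0.8, -0.8, -1]'

```text
t: 62.6
ee_pos: [525.7, -376.5, 239.9]
orientation: [2.475, 1.931, 0.001]
ft_force: [0.6, -1.3, -0.6]
width: 0.4
grasp_force: 0.0
```

Request:
arm_command --rows '[0, 0, 0, -0.8, -0.8, 0, -1, 0, 0, 0, -0.8, -0.8, 0, -1, 0, 0, 0, -0.8, -0.8, 0, -1, 0, 0, 0, -0.8, -0.8, 0, -1]'

```text
t: 63.0
ee_pos: [448.5, -421.5, 237.5]
orientation: [-2.474, -1.933, -0.001]
ft_force: [0.2, -0.1, 1.2]
width: 0.1
grasp_force: 0.0
```

```bash
python3 lv.py | grep -E "^wrist|^top|^side|knob|base|13[0-9]"; python3 ck.py; python3 a.py | grep -E "orange|red|pink|rect" | head -30; python3 - <<'E'
from h import *
im,d,p,o=grab('side');save(cv2.resize(im[100:300,150:400],None,fx=2.4,fy=2.4),'s3.png')
E
```

```text
wrist
knob n 443 mean [ 654.3 -343.6   99.3] zmax 105.4 ext [22. 24. 19.]
base [[621.2, -333.8], [49.9, 70.3], 75.9] 1790
top
knob n 56 mean [ 657.3 -340.3  101.2] zmax 108.1 ext [22. 22. 15.]
base [[620.2, -332.7], [50.4, 69.1], 76.2] 264
px [356. 186.] n 1315 ztop 136.0 rect 628 -196 70 184 86
side
knob n 46 mean [ 656.9 -335.4   94.8] zmax 107.1 ext [ 37.  24. 108.]
px [268. 155.] n 592 ztop 133.0 rect 627 -197 76 185 85
band bed [  0. 255.  40.] 110
band bed [ -1. 195.  40.] 105
band bed [ -1. 137.  40.] 102
0 39.0; 90 40.0; 100 40.0; 110 40.0; 120 40.0; 130 40.0; 140 40.0; 150 40.0; 160 40.0; 170 40.0; 180 40.0; 190 40.0; 200 40.0; 210 40.0; 220 40.0; 230 40.0; 240 40.0; 250 40.0; 260 40.0; 270 40.0; 280 40.0; 290 40.0; 300 14.0; 310 1.0; 320 -4.0; 330 1.0; 63.2 [ 449.3 -420.9  238.2]
px [277. 126.] n 223 ztop 25.0 rect 840 30 34 71 23
px [ 14. 170.] n 136 ztop 157.0 rect 682 771 34 32 88
px [291. 178.] n 110 ztop 176.0 rect 643 -9 16 46 86
px [310. 181.] n 105 ztop 154.0 rect 642 -63 17 46 89
px [329. 183.] n 102 ztop 133.0 rect 637 -120 17 46 85
px [226. 145.] n 422 ztop 97.0 
[... 391 characters left out ...]
6 -17 44 17 18
pink
px [423. 254.] n 1680 ztop 75.0 rect 438 -400 160 149 85
px [448. 229.] n 65 ztop 78.0 rect 506 -465 62 17 70
px [183. 226.] n 172 ztop 22.0 rect 839 30 30 71 23
px [218.  33.] n 6077 ztop 22.0 rect 890 -1743 755 1659 41
px [550.  46.] n 1860 ztop 48.0 rect -353 -1070 2409 127 67
px [317.  24.] n 227 ztop -23.0 rect 556 -1287 54 1736 4
px [364.  24.] n 577 ztop -24.0 rect 401 -1287 1737 150 84
px [269. 155.] n 592 ztop 133.0 rect 627 -196 76 184 86
px [240. 205.] n 95 ztop 165.0 rect 647 81 12 54 83
px [190. 259.] n 889 ztop 94.0 rect 763 181 68 67 78
red
px [230. 164.] n 164 ztop 50.0 rect 766 -251 28 117 0
orange
px [245.  25.] n 1224 ztop 52.0 rect 1001 -1596 337 385 3
```

View pics/s3.png

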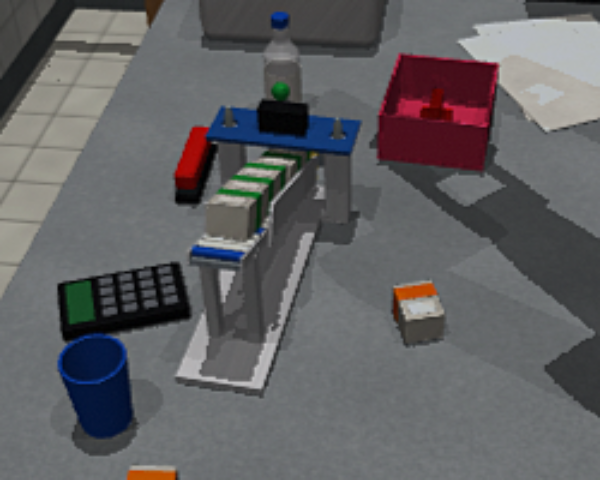

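The row reaches bed y = 300, the cover is flush on both pins (px 230,120 and 338,130), and the marker is in the basket. The lever is over, and the orange cartons have not moved.

```bash
python3 -c "
from workcell import ctrl;print(ctrl.close_job())"
```

```text
the job is handed in; nothing more can be done
None
```

The job is done and handed in at about 63 s: marker in the basket, five green-banded cartons in a closed row against the stop, cover flush over both pins, and the lever pushed to its hard stop; no result was returned when I handed it in.

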